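# Load the bench warming chamber and set its coaxial dial

### The arm

A 7-joint arm with a two-finger parallel gripper is mounted at the origin on the work surface. World frame = base frame: x ahead of the robot, y to its left, z up, the work surface at z = 0. Lengths are in m, angles in rad, forces in N, time in s.
With the tool pointing down it reaches from about 0.4 to 0.85 m from the base axis. Payload 4.5 kg.
Tool frame: the origin (TCP) lies between the finger pads; the fingertips stand 25 mm ahead of it and the grasp point (between the pads) lies 6 mm ahead of it (r.tips_ahead is the distance from the TCP to the fingertips, in m); z points along the fingers, y is the direction in which the jaws open and shut (so a half turn about z gives the same grasp; the last joint's range is limited). The gripper opens to 88 mm and grips with 3 to 60 N. Pads are 18 mm wide; open, the fingers measure 123 mm over their backs; the gripper's body (75 mm by 187 mm) begins 45 mm behind the grasp point.
Start: joints at [-1.118, 0.689, -0.195, 1.565, 0.157, 0.902, -0.215], TCP at [0.254, 0.571, 0.264] pointing down, gripper open.
Joint ranges: [-3.01, 3.01], [-0.46, 2.08], [-1.47, 1.51], [0.13, 2.56], [-1, 4.14], [0.04, 2.09], [-2.66, 2.66]. Speed limits (rad/s): [2.57, 2.57, 3.14, 3.14, 3.14, 3.14, 3.14].

### API

Orientations are given as a unit quaternion [x, y, z, w].
In Python, from plant import r, imaging gives the robot as it stands.
- The arm moves only by the tool send_rows, never from a script. Its argument "moves" is one flat list of numbers, 6 for each row, row after row: the shift along the tool's x, y, z in m, then the turn, a rotation vector about the tool's x, y, z in degrees. A call has exactly 5 rows; each row is the pose to reach, as a shift and turn from the pose measured when the call began, along the tool's axes at that moment; what a row does not reach only later rows make up. A row lasts 1/12 s, in which the tool goes at most 41.7 mm and 7.16 degrees, less where a joint would pass 70% of its speed; a pose out of reach is approached as far as the arm can. A call with a gripper value outside its range is refused whole. "claw" is the closure, from -1 (fully open) to 1 (shut), so that 0 is half open, set as the call begins (left out, the last holds). The fingers move at their own pace and stop on an object; "grip_force" is the grip in N (left out, the last holds). Time passes only in rows, so rows that repeat a pose let the fingers close, or fill a call up. It gives the time, the measured TCP pose, the force and the opening at its end, in the units of the state.
- r.get_state(): the state, without advancing time (a new reading comes with each control period).
- imaging.snapshot(name): name is "scene" or "top"; returns a dict with "image" (420x560x3 uint8, red, green, blue), "depth" (420x560 float32, m along the optical axis (not along the pixel's ray), 0 where there is no reading), "mtx" (3x3 intrinsics, pixels), "D" ([k1, k2, p1, p2, k3] as OpenCV has them; the pictures are not rectified), "rvec" (rotation vector, rad) and "tvec" (3), from world to camera coordinates, as OpenCV has them. Camera axes: x right, y down, z forward; pixel columns grow to the right and rows downward; lengths in m; the calibration is good to about 2 mm. A picture is of the moment at which its call begins.
- r.finish_job(): hands the job in, once; it reports no verdict.
Trained networks look in a picture, given as the dict that the camera call returned (one of the last four; its "shot" number tells which), for a name from the list of things; names that differ only in an ending like _2 or _b are one class to them, and where a whole thing is asked for, a point or a joint stands for the part that bears it (a point fixed in the world has none). Each returns a list of dicts, best first, with "score" (0 to 1); they miss things now and then, are a little off and sometimes report something else, mostly with a low value. They report only what shows in the picture. A call takes as long as a camera call.
- imaging.look_for(query, picture): "box" ([centre column, centre row, width, height] as shares, 0 to 1, of the picture: columns of its width, rows of its height, round what is visible of it).
- imaging.silhouettes(query, picture): "pixels" (420x560 bool, what is visible of it) and "box" ([centre column, centre row, width, height] as shares, 0 to 1, of the picture: columns of its width, rows of its height, round what is visible of it).
- imaging.pinpoint(query, picture): "point" ([column, row] as shares, 0 to 1, of the picture: columns of its width, rows of its height: a listed point, or the origin of a listed thing).
The state is a dict: "clock": time; "q": joint angles; "qd": joint speeds; "joint_torque": joint torques, N m; "tool_pos": TCP position; "eef_rot": TCP orientation; "contact_force": force on the tool from outside, world axes, zero at the start; "moment": the same for the moment, N m; "opening": opening from 0.0 (shut) to 1.0 (fully open).
Only numpy, scipy, OpenCV 4.12 (cv2) and the standard library are available. Lean on these libraries where they do the work, as an engineer would, in place of code of your own. Each camera call takes 0.05 s, during which the arm holds its last target.

### The job

Take the teal lid off the warming chamber and lay it flat on the bench, then stand all the sample jars upright inside the chamber and put the lid back so that it sits seated and level on the rim. Only then set the dial: turn the coarse black outer knob until its white pointer meets the blue mark, and after that turn the fine inner knob until its orange needle lines up with the orange mark. Leave the bottle, the tube rack and the beaker where they stand.

Things in the scene. Friction and masses are not known exactly. Their poses are not given: they have to be found in the camera images.
- unit: warming unit, fixed, turned a little: white slab 200 (x) by 380 (y) by 35 mm with a round aluminium chamber (centre at its y = +80 mm) and a grey dial console (dial axis at its y = -130 mm). Origin: at bench level on the line of these centres; the slab spans y -200 to +180 mm. A bench area for the lid, to the right of it (-y) around x 0.44, y -0.36 m, radius 95 mm, is kept clear
- chamber_floor (a point): centre of the chamber's inner floor, 40 mm above the bench. The chamber is an open round pot, inner radius 85 mm, outer radius 90 mm, 60 mm deep inside; room for four jars on a circle of 40 mm radius
- chamber_rim (a point): centre of the chamber's mouth, at the height of its rim, 100 mm above the bench
- lid: loose lid, 220 g: teal disc, 188 mm diameter, 6 mm thick; below it a tapered step 8 mm deep (162 mm diameter, 148 at its lower edge) that fits the chamber's mouth with 4 mm play; on top a black upright cylindrical knob, 26 mm diameter, 6 to 40 mm above the origin. Origin: centre of the disc's underside, z up; seated it meets chamber_rim, laid on the bench it is 8 mm up. Starts seated
- jar0: a squat closed sample jar, white with a dark teal cap, an upright cylinder of 36 mm diameter and 42 mm height, about 70 g. Origin: centre of its underside; z up. Two to four jars are present, standing on the bench left of the unit; absent ones read None
- jar1: a squat closed sample jar, white with a dark teal cap, an upright cylinder of 36 mm diameter and 42 mm height, about 70 g. Origin: centre of its underside; z up. Two to four jars are present, standing on the bench left of the unit; absent ones read None
- jar2: a squat closed sample jar, white with a dark teal cap, an upright cylinder of 36 mm diameter and 42 mm height, about 70 g. Origin: centre of its underside; z up. Two to four jars are present, standing on the bench left of the unit; absent ones read None
- jar3: a squat closed sample jar, white with a dark teal cap, an upright cylinder of 36 mm diameter and 42 mm height, about 70 g. Origin: centre of its underside; z up. Two to four jars are present, standing on the bench left of the unit; absent ones read None
- dial (a point): dial's vertical axis at the console's top face, 55 mm above the bench. Outer (coarse) knob: black ribbed cylinder, 56 mm diameter, 2 to 28 mm above this point. Inner (fine) knob: bare aluminium cylinder, 24 mm diameter, 30 to 56 mm above this point. Console top: flat, 130 by 125 mm
- coarse (a joint): angle of the outer knob (rad), grows clockwise seen from above, range 0 to 4.5; stays where it is left (friction about 0.08 N m). It carries the inner knob round with it
- fine (a joint): angle of the inner knob relative to the outer knob (rad), grows clockwise seen from above, range -1.6 to 2.2; stays where it is left (friction about 0.025 N m, too little to drag the outer knob)
- coarse_tip (a point): tip of the outer knob's white pointer, at its foot, 36 mm from the dial axis; a white line up the side and over the top edge of the knob continues it
- coarse_mark (a point): where the white pointer's tip must be: at the inner end of the blue mark on the white bezel ring, 36 mm from the axis. The bezel is fixed, its marks in other directions each time. The pointer starts 0.7 to 2.5 rad anticlockwise of it
- fine_tip (a point): tip of the inner knob's orange needle, which lies on top of the outer knob, 25 mm from the dial axis
- fine_mark (a point): where the needle's tip must be: on the radius of the bezel's orange mark, 25 mm from the axis, above the outer knob. The orange mark is on the bezel ring, 37 to 52 mm from the axis, 0.9 rad clockwise of the blue mark. Once the coarse pointer is set, the fine needle is 0.7 to 1.8 rad anticlockwise of it
- bottle: bystander: white reagent bottle with a blue cap, 72 mm diameter, 150 mm tall; origin under its centre
- tube_rack: bystander: teal test-tube rack, 70 by 200 mm, tubes up to 100 mm high; origin under its centre
- beaker: bystander: glass beaker, 70 mm diameter, 80 mm tall; origin under its centre

How it is judged:
By the outcome, as a careful person would: the job done as asked, in the order asked, and still so for the second after the job is handed in, with the robot touching nothing.
Of jar0, jar1, jar2, jar3 only 2 to 4 are there at a start; the rules pass over those that are not, and their reading is None.
At some moment in a run one of jar0, jar1, jar2, jar3 may be knocked a few centimetres aside while the robot is not near it.
It also fails if it takes over 210 s, if anything falls off the work surface, if the arm or the gripper's body presses on something with over 40 N, if the wrist force passes 120 N, or if a joint passes its speed limit or range.

## Working session

There is one attempt and no reset: what is moved stays moved. The work goes in short steps, Python scripts to look and compute and a tool call to move; the robot and the scene stay as the last step left them, time stands still between calls to the robot, and variables do not carry over. Pictures are saved under pics/ and viewed, and the job is handed in when it is done.

Besides the shell and the picture viewer there is one more tool, called after "Call:" in YAML: its name, and indented under it one key for each argument. send_rows: Moves the arm, as the interface text tells. Its arguments: {"type":"object","properties":{"moves":{"type":"array"},"claw":{"type":"number"},"grip_force":{"type":"number"}},"required":["moves"]}

```bash
ls; mkdir -p pics; cat > h.py <<'E'
import numpy as np, cv2
from plant import r, imaging
from scipy.spatial.transform import Rotation as R
def snap(n,fn=None):
    p=imaging.snapshot(n)
    if fn: cv2.imwrite('pics/'+fn,p['image'][:,:,::-1])
    return p
def px2w(p,u,v,z=None):
    "pixel (col,row) -> world; at plane z or by depth"
    K,D=p['mtx'],p['D']; Rm=cv2.Rodrigues(np.array(p['rvec'],float))[0]; t=np.array(p['tvec'],float).reshape(3)
    n=cv2.undistortPoints(np.array([[[u,v]]],float),np.array(K),np.array(D))[0,0]
    d=np.array([n[0],n[1],1.])
    c=-Rm.T@t; w=Rm.T@d
    if z is None:
        return c+w*float(p['depth'][int(round(v)),int(round(u))])
    return c+w*(z-c[2])/w[2]
def w2px(p,X):
    return cv2.projectPoints(np.array(X,float).reshape(-1,3),np.array(p['rvec'],float),np.array(p['tvec'],float),np.array(p['mtx']),np.array(p['D']))[0][:,0]
def cloud(p):
    K,D=np.array(p['mtx']),np.array(p['D']); Rm=cv2.Rodrigues(np.array(p['rvec'],float))[0]; t=np.array(p['tvec'],float).reshape(3)
    vv,uu=np.mgrid[0:420,0:560]
    n=cv2.undistortPoints(np.stack([uu,vv],-1).reshape(-1,1,2).astype(float),K,D)[:,0]
    d=p['depth'].reshape(-1,1)
    X=np.c_[n,np.ones(len(n))]*d
    return ((X-t)@Rm).reshape(420,560,3)
def st():
    s=r.get_state(); print('t',round(s['clock'],2),'p',np.round(s['tool_pos'],4),'q',np.round(s['eef_rot'],4),'f',np.round(s['contact_force'],1),'op',round(s['opening'],3)); print('j',np.round(s['q'],3)); return s
def to(target,yaw=None):
    "print shift in tool axes & turn to reach world target; yaw = desired angle of tool y (jaw) in world, tool down"
    s=r.get_state(); T=R.from_quat(s['eef_rot'])
    sh=T.inv().apply(np.array(target)-s['tool_pos'])
    out=[np.round(sh,4)]
    z=np.array([0,0,-1.])
    if yaw is None:
        ty=T.as_matrix()[:,1]; yaw=np.arctan2(ty[1],ty[0])
    ch=[]
    for k in (0,np.pi):
        y=np.array([np.cos(yaw+k),np.sin(yaw+k),0]); x=np.cross(y,z)
        G=R.from_matrix(np.c_[x,y,z]); ch.append(np.round(np.degrees((T.inv()*G).as_rotvec()),2))
    print('shift',out[0],'turns',ch)
E
python3 - <<'E'
from h import *
s=st()
for n in('scene','top'):
    p=snap(n,n+'0.png'); print(n,p['shot'],np.round(p['tvec'],3),np.round(p['rvec'],3),p['mtx'][0][0])
    for q in ['jar0','lid','dial','coarse_tip','coarse_mark','fine_tip','fine_mark','chamber_rim']:
        try: print(q,[(round(d['score'],2),np.round(np.array(d['point'])*[560,420],1)) for d in imaging.pinpoint(q,p)][:5])
        except Exception as e: print(q,e)
E
```

```text
pics
t 0.0 p [0.254  0.5704 0.2629] q [ 2.078e-01  9.782e-01 -9.000e-04 -1.000e-04] f [-0.2  0.1  0.6] op 1.0
j [-1.118  0.69  -0.195  1.566  0.157  0.902 -0.215]
scene 1 [ 0.169 -0.268  1.554] [ 1.45   1.956 -0.988] 420.0973288876037
jar0 [(0.71, array([395.4, 225.7])), (0.66, array([430.2, 259.6]))]
lid [(0.74, array([298. , 202.6]))]
dial [(0.88, array([222.3, 204.3])), (0.22, array([397. , 246.9]))]
coarse_tip [(0.47, array([237.8, 281.3]))]
coarse_mark [(0.56, array([221.7, 210. ]))]
fine_tip [(0.6, array([231.8, 197.8])), (0.57, array([131.8, 244.1]))]
fine_mark [(0.51, array([214.5, 199.4])), (0.3, array([297.5, 200. ]))]
chamber_rim [(0.4, array([431.9, 261.8]))]
top 2 [0.029 0.631 0.976] [ 2.146 -2.167  0.168] 419.3634919752488
jar0 [(0.8, array([129.8, 236.6])), (0.73, array([163.3, 286.9]))]
lid [(0.73, array([346.4, 221.8])), (0.56, array([267.3, 245.7]))]
dial [(0.84, array([352. , 239.7]))]
coarse_tip [(0.74, array([340.1, 236.3])), (0.35, array([132., 236.])), (0.22, array([164.9, 283.9]))]
coarse_mark [(0.97, array([344.7, 218.5]))]
fine_tip [(0.73, array([346.8, 233.5])), (0.37, array([361.9, 227.3]))]
fine_mark [(0.91, array([362. , 226.6])), (0.73, array([126.4, 235.6]))]
chamber_rim []
```

View pics/scene0.png

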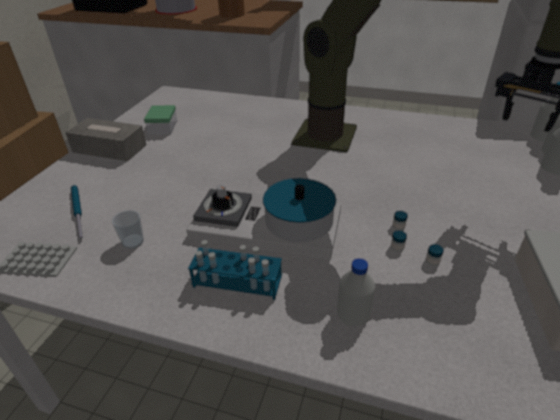

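View pics/top0.png

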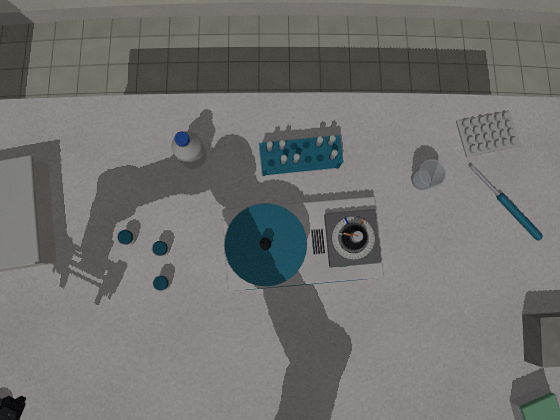

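Three jars show in the top view at about (125,236), (160,248) and (161,283). The lid knob is at (265,243) and the dial at (353,237). Next I measure positions.

```bash
cat > meas.py <<'E'
from h import *
def circ(P,lo,hi,box):
    m=(P[...,2]>lo)&(P[...,2]<hi)&(P[...,0]>box[0])&(P[...,0]<box[1])&(P[...,1]>box[2])&(P[...,1]<box[3])
    return m
def mec(P,m):
    lab,n=None,None
    num,l=cv2.connectedComponents(m.astype(np.uint8))
    for i in range(1,num):
        k=l==i
        if k.sum()<25: continue
        c,rad=cv2.minEnclosingCircle(P[k][:,:2].astype(np.float32)*1000)
        print('  n',k.sum(),'c',np.round(c,1),'rad',round(rad,1),'mean',np.round(P[k].mean(0)*1000,1))
E
python3 - <<'E'
from meas import *
p=snap('top'); P=cloud(p)
for u,v in [(125,237),(160,248),(161,283),(265,243),(352,237),(200,330),(290,243),(240,240)]:
    print(u,v,np.round(px2w(p,u,v),4))
print('jars');mec(P,circ(P,.03,.06,(.2,.75,.15,.6)))
print('lid');mec(P,circ(P,.095,.115,(.2,.8,-.3,.3)))
print('knob');mec(P,circ(P,.125,.16,(.2,.65,-.3,.3)))
print('dial');mec(P,circ(P,.070,.130,(.3,.65,-.4,.1)))
m=(P[...,2]>.03)&(P[...,2]<.5)
import json
q=snap('scene'); Q=cloud(q)
print('scene jars');mec(Q,circ(Q,.03,.06,(.2,.75,.15,.6)))
print('knob');mec(Q,circ(Q,.125,.16,(.2,.65,-.3,.2)))
print('lid');mec(Q,circ(Q,.095,.115,(.2,.8,-.3,.3)))
im=p['image'][190:290,300:400]; cv2.imwrite('pics/dial0.png',cv2.resize(im,(600,600),interpolation=cv2.INTER_CUBIC)[:,:,::-1])
E
```

```text
125 237 [0.5675 0.3924 0.0417]
160 248 [0.5403 0.3049 0.0433]
161 283 [0.4568 0.3001 0.046 ]
265 243 [0.5445 0.0503 0.1423]
352 237 [ 0.5582 -0.1474  0.1054]
200 330 [0.3406 0.2129 0.004 ]
290 243 [ 0.5462 -0.0058  0.1053]
240 240 [0.5539 0.1071 0.1068]
jars
  n 39 c [749.3 236.1] rad 19.3 mean [746.1 235.8  46.1]
  n 63 c [602.3 151.5] rad 35.7 mean [607.1 152.9  35.4]
  n 339 c [569.5 599.4] rad 65.4 mean [566.4 590.4  45.7]
  n 181 c [568.5 394.1] rad 18.2 mean [568.1 392.4  42.7]
  n 189 c [540.4 308.3] rad 18.3 mean [540.5 307.1  42.5]
  n 165 c [457.1 304.3] rad 17.3 mean [457.6 303.1  42.8]
lid
  n 313 c [778.3 236.7] rad 35.6 mean [765.9 230.  104.9]
  n 31 c [789.6 -80. ] rad 7.1 mean [789.4 -79.9 100.2]
  n 29 c [ 793.  -110.1] rad 6.7 mean [ 792.6 -110.1  100. ]
  n 29 c [780.6  40. ] rad 7.4 mean [779.9  39.8 100.3]
  n 30 c [782.8  10.8] rad 7.1 mean [782.6  10.  101.3]
  n 27 c [ 759.  -112.8] rad 7.1 mean [ 758.  -112.8   99.9]
  n 30 c [750.7 -23.4] rad 7.8 mean [749.4 -23.5 100.4]
  n 31 c [746.5   6.4] rad 7.0 mean [746.7   6.3  99.8]
  n 5275 c [544.9  50.8] rad 94
[... 526 characters left out ...]
b
  n 98 c [545.8  48. ] rad 14.6 mean [551.2  49.  136.2]
lid
  n 2550 c [546.7  48.4] rad 94.7 mean [557.7  51.4 106.9]
  n 80 c [ 562.4 -160.7] rad 13.4 mean [ 565.7 -159.   107.4]
  n 32 c [ 759.5 -114.2] rad 8.1 mean [ 760.7 -114.8   99.4]
  n 33 c [750.5 -25.9] rad 7.7 mean [752.  -25.3  99.4]
  n 32 c [748.1   3.9] rad 7.0 mean [748.9   4.2  99.5]
  n 27 c [ 794.2 -112. ] rad 7.4 mean [ 794.9 -111.6  100. ]
  n 34 c [791.5 -81.8] rad 8.7 mean [793.2 -81.4 100. ]
  n 33 c [784.8   7.5] rad 8.0 mean [784.9   8.1 100. ]
  n 36 c [781.   36.8] rad 8.4 mean [782.   37.6  99.5]
  n 88 c [783.4 213.6] rad 17.5 mean [789.4 209.8 106. ]
  n 100 c [781.9 257.2] rad 19.0 mean [788.  259.9 105.9]
```

View pics/dial0.png

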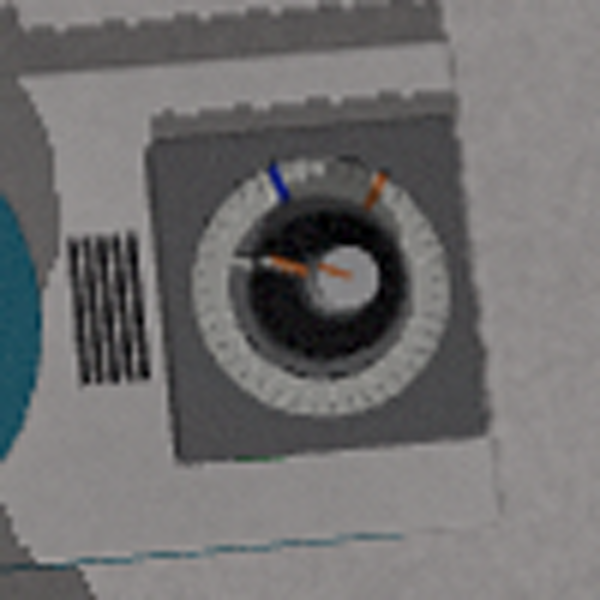

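```bash
python3 - <<'E'
from h import *
to([.5455,.05,.24],np.pi/2)
E
```

```text
shift [-0.478  -0.3575  0.0237] turns [array([  0.  ,   0.  , -23.99]), array([  0.  ,  -0.  , 156.01])]
```

Call:
send_rows:
  moves: [-0.032,-0.024,0,0,0,-5,-0.064,-0.048,0,0,0,-10,-0.096,-0.072,0,0,0,-15,-0.128,-0.096,0,0,0,-20,-0.16,-0.12,0,0,0,-24]
  claw: -1
  grip_force: 25

```text
clock: 1.42
tool_pos: [0.3522, 0.3947, 0.2639]
eef_rot: [-0.002, 1.0, 0.0, 0.0]
contact_force: [1.1, 0.1, -0.3]
opening: 0.998
```

```bash
python3 - <<'E'
from h import *
st();to([.5455,.05,.24],np.pi/2)
E
```

```text
t 1.42 p [0.3522 0.3947 0.2639] q [-2.4e-03  1.0e+00  1.0e-04  2.0e-04] f [ 1.1  0.1 -0.3] op 0.998
j [-0.715  0.576 -0.344  1.85   0.27   0.761  0.371]
shift [-0.1917 -0.3457  0.0239] turns [array([0.01, 0.02, 0.27]), array([-4.0000e-02,  2.0000e-02, -1.7973e+02])]
```

Call:
send_rows:
  moves: [-0.019,-0.0345,0.002,0,0,0,-0.038,-0.069,0.004,0,0,0,-0.058,-0.104,0.006,0,0,0,-0.077,-0.138,0.009,0,0,0,-0.096,-0.173,0.012,0,0,0.3]

```text
clock: 1.83
tool_pos: [0.4499, 0.2206, 0.252]
eef_rot: [0.0, 1.0, 0.0, 0.001]
contact_force: [-0.3, 0.9, -0.3]
opening: 1.002
```

Call:
send_rows:
  moves: [-0.019,-0.0345,0.002,0,0,0,-0.038,-0.069,0.004,0,0,0,-0.058,-0.104,0.006,0,0,0,-0.077,-0.138,0.009,0,0,0,-0.096,-0.173,0.012,0,0,0]

```text
clock: 2.25
tool_pos: [0.5468, 0.0457, 0.2402]
eef_rot: [0.0, 1.0, 0.0, 0.001]
contact_force: [0.1, 0.6, -0.2]
opening: 1.004
```

```bash
python3 - <<'E'
from h import *
st();to([.5455,.05,.136],np.pi/2)
E
```

```text
t 2.25 p [0.5468 0.0457 0.2402] q [2.e-04 1.e+00 5.e-04 1.e-03] f [ 0.1  0.6 -0.2] op 1.004
j [ 0.063  0.637 -0.379  1.82   0.33   0.746  1.077]
shift [0.0015 0.0042 0.1042] turns [array([ 0.05,  0.12, -0.03]), array([ 1.8000e-01, -9.0000e-02,  1.7997e+02])]
```

Call:
send_rows:
  moves: [0.001,0.004,0.03,0,0,0,0.0015,0.004,0.06,0,0,0,0.0015,0.004,0.085,0,0,0,0.0015,0.004,0.1,0,0.1,0,0.0015,0.004,0.103,0,0.1,0]

```text
clock: 2.67
tool_pos: [0.5441, 0.0494, 0.1346]
eef_rot: [0.0, 1.0, 0.0, -0.002]
contact_force: [0.2, 0.1, 0.1]
opening: 1.0
```

Call:
send_rows:
  moves: [0,0,0,0,0,0,0,0,0,0,0,0,0,0,0,0,0,0,0,0,0,0,0,0,0,0,0,0,0,0]
  claw: 1
  grip_force: 40

```text
clock: 3.08
tool_pos: [0.5447, 0.0495, 0.1356]
eef_rot: [0.0, 1.0, 0.0, -0.001]
contact_force: [0.6, -0.1, -0.8]
opening: 0.643
```

Call:
send_rows:
  moves: [0,0,0,0,0,0,0,0,0,0,0,0,0,0,0,0,0,0,0,0,0,0,0,0,0,0,0,0,0,0]

```text
clock: 3.5
tool_pos: [0.5447, 0.0497, 0.1357]
eef_rot: [0.0, 1.0, 0.0, -0.001]
contact_force: [-0.0, 0.6, 1.2]
opening: 0.285
```

Call:
send_rows:
  moves: [0,0,0,0,0,0,0,0,0,0,0,0,0,0,0,0,0,0,0,0,0,0,0,0,0,0,0,0,0,0]

```text
clock: 3.92
tool_pos: [0.5447, 0.0497, 0.1357]
eef_rot: [0.0, 1.0, 0.0, -0.001]
contact_force: [0.1, 0.4, 0.2]
opening: 0.284
```

Call:
send_rows:
  moves: [0,0,-0.005,0,0,0,0,0,-0.015,0,0,0,0,0,-0.03,0,0,0,0,0,-0.055,0,0,0,0,0,-0.08,0,0,0]

```text
clock: 4.33
tool_pos: [0.5442, 0.0495, 0.2167]
eef_rot: [0.0, 1.0, 0.0, -0.002]
contact_force: [0.2, 0.5, -2.4]
opening: 0.284
```

Call:
send_rows:
  moves: [0.005,-0.02,-0.015,0,0,0,0.01,-0.045,-0.02,0,0,0,0.02,-0.075,-0.02,0,0,0,0.03,-0.105,-0.02,0,0,0,0.035,-0.135,-0.02,0,0,0]

```text
clock: 4.75
tool_pos: [0.5076, -0.0868, 0.2377]
eef_rot: [-0.0, 1.0, -0.0, -0.002]
contact_force: [1.5, 0.2, -1.6]
opening: 0.283
```

Call:
send_rows:
  moves: [0.005,-0.02,0,0,0,0,0.01,-0.045,0,0,0,0,0.02,-0.075,0,0,0,0,0.03,-0.105,0,0,0,0,0.035,-0.135,0,0,0,0]

```text
clock: 5.17
tool_pos: [0.4709, -0.2232, 0.2385]
eef_rot: [-0.0, 1.0, -0.0, -0.003]
contact_force: [-0.2, -0.6, -1.7]
opening: 0.282
```

```bash
python3 - <<'E'
from h import *
st();to([.44,-.36,.2],np.pi/2)
E
```

```text
t 5.17 p [ 0.4709 -0.2232  0.2385] q [-2.0e-04  1.0e+00 -3.0e-04 -3.2e-03] f [-0.2 -0.6 -1.7] op 0.282
j [ 0.615  0.615 -0.424  1.893  0.372  0.718  1.546]
shift [ 0.0307 -0.1368  0.0388] turns [array([-0.03, -0.37,  0.02]), array([ 5.8000e-01, -5.0000e-02, -1.7997e+02])]
```

Call:
send_rows:
  moves: [0.006,-0.03,0.01,0,0,0,0.014,-0.065,0.025,0,0,0,0.022,-0.1,0.035,0,-0.2,0,0.028,-0.125,0.039,0,-0.37,0,0.0307,-0.137,0.039,0,-0.37,0]

```text
clock: 5.58
tool_pos: [0.4367, -0.3648, 0.199]
eef_rot: [0.003, 1.0, -0.001, -0.002]
contact_force: [0.3, -0.9, -2.0]
opening: 0.281
```

Call:
send_rows:
  moves: [0,0,0.03,0,0,0,0,0,0.06,0,0,0,0,0,0.09,0,0,0,0,0,0.115,0,0,0,0,0,0.135,0,0,0]

```text
clock: 6.0
tool_pos: [0.4367, -0.3637, 0.063]
eef_rot: [0.002, 1.0, -0.0, -0.002]
contact_force: [-1.2, 0.1, -1.5]
opening: 0.284
```

```bash
python3 - <<'E'
from h import *
st();to([.44,-.36,.0437],np.pi/2)
E
```

```text
t 6.0 p [ 0.4367 -0.3637  0.063 ] q [ 2.4e-03  1.0e+00 -3.0e-04 -1.8e-03] f [-1.2  0.1 -1.5] op 0.284
j [ 0.771  0.93  -0.274  1.861  0.554  0.43   1.658]
shift [-0.0034  0.0037  0.0193] turns [array([-0.04, -0.2 , -0.28]), array([-3.2000e-01,  6.0000e-02,  1.7972e+02])]
```

Call:
send_rows:
  moves: [-0.0034,0.0037,0.006,0,-0.2,-0.28,-0.0034,0.0037,0.012,0,-0.2,-0.28,-0.0034,0.0037,0.016,0,-0.2,-0.28,-0.0034,0.0037,0.0185,0,-0.2,-0.28,-0.0034,0.0037,0.0185,0,-0.2,-0.28]

```text
clock: 6.42
tool_pos: [0.4405, -0.3602, 0.0451]
eef_rot: [-0.0, 1.0, -0.001, 0.0]
contact_force: [-0.6, -0.6, -2.0]
opening: 0.282
```

Call:
send_rows:
  moves: [0,0,0,0,0,0,0,0,0.0005,0,0,0,0,0,0.0005,0,0,0,0,0,0.0005,0,0,0,0,0,0.0005,0,0,0]

```text
clock: 6.83
tool_pos: [0.4405, -0.3604, 0.0449]
eef_rot: [0.0, 1.0, -0.001, 0.001]
contact_force: [0.0, 0.6, -1.6]
opening: 0.283
```

Still carrying the lid's weight (about 2 N), so I go down a bit further.

Call:
send_rows:
  moves: [0,0,0.001,0,0,0,0,0,0.0015,0,0,0,0,0,0.0015,0,0,0,0,0,0.0015,0,0,0,0,0,0.0015,0,0,0]

```text
clock: 7.25
tool_pos: [0.4406, -0.3606, 0.0437]
eef_rot: [0.0, 1.0, -0.001, 0.001]
contact_force: [-0.4, -0.1, 2.7]
opening: 0.286
```

```bash
python3 - <<'E'
from h import *
st()
E
```

```text
t 7.25 p [ 0.4406 -0.3606  0.0437] q [ 1.e-04  1.e+00 -1.e-03  7.e-04] f [-0.4 -0.1  2.7] op 0.286
j [ 0.749  0.961 -0.249  1.864  0.57   0.385  1.64 ]
```

Contact. I release and lift.

Call:
send_rows:
  moves: [0,0,0,0,0,0,0,0,0,0,0,0,0,0,0,0,0,0,0,0,0,0,0,0,0,0,0,0,0,0]
  claw: -0.2

```text
clock: 7.67
tool_pos: [0.4406, -0.3605, 0.0435]
eef_rot: [0.0, 1.0, -0.001, 0.001]
contact_force: [0.0, 0.2, -0.5]
opening: 0.599
```

Call:
send_rows:
  moves: [0,0,-0.02,0,0,0,0,0,-0.06,0,0,0,0,0,-0.1,0,0,0,0,0,-0.14,0,0,0,0,0,-0.18,0,0,0]

```text
clock: 8.08
tool_pos: [0.4399, -0.3598, 0.2253]
eef_rot: [-0.0, 1.0, -0.001, 0.0]
contact_force: [0.7, -1.8, -0.6]
opening: 0.604
```

```bash
python3 - <<'E'
from meas import *
st()
p=snap('top','top1.png'); P=cloud(p)
print('jars');mec(P,circ(P,.03,.06,(.35,.72,.2,.55)))
print('lid');mec(P,circ(P,.010,.03,(.3,.6,-.6,-.24)))
print('rim');mec(P,circ(P,.09,.105,(.4,.65,-.06,.16)))
E
```

```text
t 8.08 p [ 0.4399 -0.3598  0.2253] q [-1.e-04  1.e+00 -6.e-04  4.e-04] f [ 0.7 -1.8 -0.6] op 0.604
j [ 0.866  0.69  -0.445  1.774  0.406  0.768  1.785]
jars
  n 181 c [568.3 394.1] rad 18.0 mean [568.  392.6  42.2]
  n 188 c [540.5 308.3] rad 18.4 mean [540.5 307.2  42.6]
  n 166 c [456.9 303.3] rad 17.3 mean [457.6 303.2  42.9]
lid
  n 3129 c [ 440.8 -361.1] rad 94.5 mean [ 445.5 -342.3   15.7]
rim
  n 608 c [545.1  51.1] rad 90.2 mean [547.7  51.2 100.3]
```

View pics/top1.png

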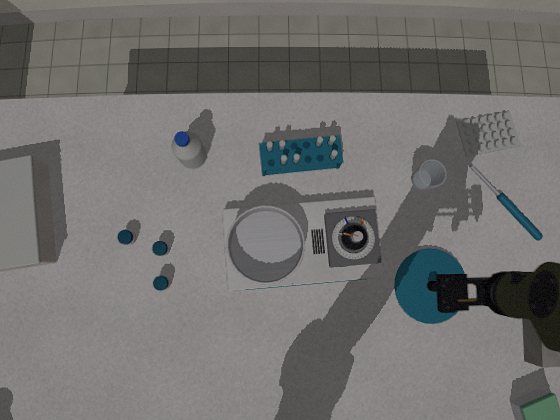

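The lid lies flat, centred at (0.441,-0.361), pixel (431,285). The chamber is open and no jar has moved. I go for the jars, starting with the one at (0.458,0.303).

Call:
send_rows:
  moves: [-0.005,0.03,0,0,0,0,-0.01,0.065,0,0,0,0,-0.015,0.1,0,0,0,0,-0.02,0.135,0,0,0,0,-0.025,0.17,0,0,0,0]

```text
clock: 8.55
tool_pos: [0.4686, -0.1904, 0.2315]
eef_rot: [0.0, 1.0, -0.004, 0.006]
contact_force: [1.3, -0.4, 0.1]
opening: 0.602
```

Call:
send_rows:
  moves: [0,0.035,0,0,0,0,0,0.07,0,0,0,0,0,0.105,0,0,0,0,0,0.14,0,0,0,0,0,0.175,0,0,0,0]

```text
clock: 8.97
tool_pos: [0.4685, -0.0138, 0.2299]
eef_rot: [0.0, 1.0, -0.004, 0.006]
contact_force: [0.7, -0.1, 0.5]
opening: 0.601
```

Call:
send_rows:
  moves: [0,0.035,0,0,0,0,0,0.07,0,0,0,0,0,0.105,0,0,0,0,0,0.14,0,0,0,0,0,0.175,0,0,0,0]

```text
clock: 9.38
tool_pos: [0.4683, 0.1629, 0.2281]
eef_rot: [0.0, 1.0, -0.004, 0.006]
contact_force: [0.4, -0.5, -0.6]
opening: 0.598
```

Call:
send_rows:
  moves: [0,0.035,0,0,0,0,0,0.07,0,0,0,0,0,0.105,0,0,0,0,0,0.125,0,0,0,0,0,0.14,0,0,0,0]

```text
clock: 9.8
tool_pos: [0.4675, 0.3062, 0.2267]
eef_rot: [-0.001, 1.0, -0.004, 0.006]
contact_force: [-1.0, -0.6, 1.7]
opening: 0.598
```

```bash
cat > j.py <<'E'
from meas import *
import sys
st()
p=snap('top',sys.argv[2] if len(sys.argv)>2 else None); P=cloud(p)
print('top jars');mec(P,circ(P,.03,.06,(.35,.72,.2,.55)))
p=snap('scene'); P=cloud(p)
print('scene jars');mec(P,circ(P,.03,.06,(.35,.72,.2,.55)))
if len(sys.argv)>1: to(eval(sys.argv[1]),np.pi/2)
E
python3 j.py [.458,.3033,.10] top2.png
```

```text
t 9.8 p [0.4675 0.3062 0.2267] q [-0.0013  1.     -0.0036  0.0058] f [-1.  -0.6  1.7] op 0.598
j [-0.477  0.66  -0.321  1.808  0.319  0.72   0.598]
top jars
  n 180 c [568.5 394.6] rad 18.1 mean [568.2 392.6  42.4]
  n 188 c [541.2 308.2] rad 18.2 mean [540.5 307.1  42.7]
scene jars
  n 136 c [459.4 301.8] rad 19.2 mean [463.5 301.8  40.4]
  n 158 c [542.8 304.9] rad 19.4 mean [546.8 305.8  40.8]
  n 179 c [571.2 392.6] rad 19.5 mean [574.8 391.8  40.5]
shift [ 0.0112 -0.0014  0.1266] turns [array([-0.4 ,  0.67,  0.17]), array([  -1.05,   -0.63, -179.83])]
```

Call:
send_rows:
  moves: [0.0112,-0.0014,0.03,-0.4,0.67,0.17,0.0112,-0.0014,0.06,-0.4,0.67,0.17,0.0112,-0.0014,0.09,-0.4,0.67,0.17,0.0112,-0.0014,0.115,-0.4,0.67,0.17,0.0112,-0.0014,0.1266,-0.4,0.67,0.17]

```text
clock: 10.32
tool_pos: [0.4573, 0.2994, 0.0972]
eef_rot: [0.001, 1.0, -0.003, -0.002]
contact_force: [-0.3, -0.3, 0.7]
opening: 0.6
```

```bash
python3 -c "
from h import *
st();to([.458,.3033,.036],np.pi/2)"
```

```text
t 10.32 p [0.4573 0.2994 0.0972] q [ 0.0012  1.     -0.0026 -0.0017] f [-0.3 -0.3  0.7] op 0.6
j [-0.536  0.851 -0.217  1.919  0.413  0.421  0.506]
shift [-0.0009  0.0042  0.0612] turns [array([-0.3 , -0.2 , -0.14]), array([ -0.31,   0.46, 179.86])]
```

Call:
send_rows:
  moves: [-0.001,0.004,0.005,-0.3,-0.2,0,-0.001,0.004,0.025,-0.3,-0.2,0,-0.001,0.004,0.045,-0.3,-0.2,0,-0.001,0.004,0.059,-0.3,-0.2,0,-0.001,0.004,0.061,-0.3,-0.2,0]

```text
clock: 10.73
tool_pos: [0.458, 0.3019, 0.0351]
eef_rot: [0.002, 1.0, -0.001, -0.001]
contact_force: [0.5, -0.8, -0.5]
opening: 0.597
```

Call:
send_rows:
  moves: [0,0,0,0,0,0,0,0,0,0,0,0,0,0,0,0,0,0,0,0,0,0,0,0,0,0,0,0,0,0]
  claw: 1
  grip_force: 20

```text
clock: 11.15
tool_pos: [0.4588, 0.3022, 0.0362]
eef_rot: [0.002, 1.0, -0.0, 0.0]
contact_force: [0.2, 0.4, 5.8]
opening: 0.401
```

```bash
python3 -c "
from h import *
st();to([.458,.3033,.036],np.pi/2)"
```

```text
t 11.15 p [0.4588 0.3022 0.0362] q [ 1.8e-03  1.0e+00 -3.0e-04  3.0e-04] f [0.2 0.4 5.8] op 0.401
j [-0.577  0.958 -0.152  1.925  0.449  0.291  0.47 ]
shift [0.0008 0.0011 0.0002] turns [array([-0.04,  0.04, -0.21]), array([6.0000e-02, 6.0000e-02, 1.7979e+02])]
```

Call:
send_rows:
  moves: [0,0,-0.01,0,0,0,0,0,-0.035,0,0,0,0,0,-0.07,0,0,0,0,0,-0.105,0,0,0,0,0,-0.135,0,0,0]

```text
clock: 11.57
tool_pos: [0.4585, 0.3021, 0.174]
eef_rot: [0.002, 1.0, -0.0, 0.001]
contact_force: [0.2, -0.0, -1.3]
opening: 0.398
```

```bash
python3 -c "
from h import *
st();to([.523,.018,.175],np.pi/2)"
```

```text
t 11.57 p [0.4585 0.3021 0.174 ] q [ 1.7e-03  1.0e+00 -1.0e-04  6.0e-04] f [ 0.2 -0.  -1.3] op 0.398
j [-0.49   0.729 -0.296  1.877  0.36   0.587  0.55 ]
shift [-0.0655 -0.2839 -0.0008] turns [array([-0.02,  0.07, -0.2 ]), array([1.100e-01, 2.000e-02, 1.798e+02])]
```

Call:
send_rows:
  moves: [-0.006,-0.025,0,0,0,-0.2,-0.012,-0.055,0,0,0,-0.2,-0.02,-0.085,0,0,0,-0.2,-0.027,-0.115,0,0,0,-0.2,-0.034,-0.145,0,0,0,-0.2]

```text
clock: 11.98
tool_pos: [0.492, 0.1555, 0.1751]
eef_rot: [-0.0, 1.0, -0.0, 0.001]
contact_force: [0.8, -0.6, -1.7]
opening: 0.399
```

Call:
send_rows:
  moves: [-0.006,-0.03,0,0,0,0,-0.012,-0.06,0,0,0,0,-0.02,-0.09,0,0,0,0,-0.027,-0.12,0,0,0,0,-0.032,-0.139,0,0,0,0]

```text
clock: 12.4
tool_pos: [0.524, 0.0122, 0.1758]
eef_rot: [0.002, 1.0, -0.002, 0.001]
contact_force: [-0.2, 0.4, -1.1]
opening: 0.405
```

```bash
python3 -c "
from h import *
st();to([.523,.018,.077],np.pi/2)"
```

```text
t 12.4 p [0.524  0.0122 0.1758] q [ 1.6e-03  1.0e+00 -1.6e-03  9.0e-04] f [-0.2  0.4 -1.1] op 0.405
j [ 0.105  0.708 -0.358  1.948  0.448  0.562  1.01 ]
shift [0.0012 0.0061 0.0988] turns [array([-0.18,  0.1 , -0.19]), array([1.6000e-01, 2.8000e-01, 1.7981e+02])]
```

Call:
send_rows:
  moves: [0.001,0.006,0.0,-0.2,0.1,0,0.001,0.006,0.03,-0.2,0.1,0,0.001,0.006,0.06,-0.2,0.1,0,0.001,0.006,0.085,-0.2,0.1,0,0.001,0.006,0.094,-0.2,0.1,0]

```text
clock: 12.82
tool_pos: [0.5215, 0.0183, 0.0798]
eef_rot: [0.001, 1.0, -0.0, -0.002]
contact_force: [-0.4, -0.6, -1.1]
opening: 0.404
```

Call:
send_rows:
  moves: [0,0,0.0,0,0,0,0,0,0.001,0,0,0,0,0,0.002,0,0,0,0,0,0.003,0,0,0,0,0,0.003,0,0,0]

```text
clock: 13.23
tool_pos: [0.5222, 0.0184, 0.0778]
eef_rot: [0.001, 1.0, 0.0, -0.001]
contact_force: [0.8, 0.8, -1.4]
opening: 0.402
```

Call:
send_rows:
  moves: [0,0,0.001,0,0,0,0,0,0.002,0,0,0,0,0,0.002,0,0,0,0,0,0.002,0,0,0,0,0,0.002,0,0,0]

```text
clock: 13.65
tool_pos: [0.5226, 0.0184, 0.0762]
eef_rot: [0.001, 1.0, 0.0, -0.0]
contact_force: [1.1, -0.6, 4.4]
opening: 0.403
```

Contact with the floor. I release with a small opening and go up.

Call:
send_rows:
  moves: [0,0,0,0,0,0,0,0,0,0,0,0,0,0,0,0,0,0,0,0,0,0,0,0,0,0,0,0,0,0]
  claw: 0

```text
clock: 14.07
tool_pos: [0.5225, 0.0184, 0.0761]
eef_rot: [0.001, 1.0, 0.0, -0.001]
contact_force: [-0.5, -0.0, 0.2]
opening: 0.5
```

Call:
send_rows:
  moves: [0,0,-0.02,0,0,0,0,0,-0.05,0,0,0,0,0,-0.08,0,0,0,0,0,-0.11,0,0,0,0,0,-0.13,0,0,0]

```text
clock: 14.48
tool_pos: [0.5231, 0.0185, 0.2085]
eef_rot: [0.001, 1.0, 0.0, 0.0]
contact_force: [0.3, 0.3, -1.1]
opening: 0.498
```

Call:
send_rows:
  moves: [-0.004,0.03,0,0,0,0,-0.008,0.065,0,0,0,0,-0.012,0.1,0,0,0,0,-0.016,0.135,0,0,0,0,-0.02,0.17,0,0,0,0]
  claw: -0.2

```text
clock: 14.9
tool_pos: [0.5433, 0.1899, 0.2086]
eef_rot: [0.001, 1.0, 0.0, 0.0]
contact_force: [0.4, 1.0, 0.5]
opening: 0.601
```

```bash
python3 j.py [.5418,.3065,.15] top3.png
```

```text
t 14.9 p [0.5433 0.1899 0.2086] q [1.4e-03 1.0e+00 2.0e-04 2.0e-04] f [0.4 1.  0.5] op 0.601
j [-0.193  0.714 -0.382  1.768  0.374  0.731  0.796]
top jars
scene jars
  n 158 c [543.5 305.1] rad 18.8 mean [546.9 305.6  40.8]
  n 180 c [571.6 391.7] rad 19.0 mean [574.7 391.6  40.5]
shift [0.0004 0.1089 0.06  ] turns [array([0.45, 0.12, 0.41]), array([  -0.19,    0.71, -179.59])]
```

View pics/top3.png

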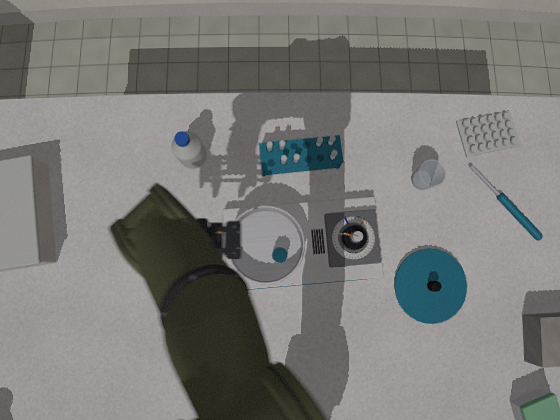

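The first jar stands in the chamber at pixel (280,255). Next is the jar at (0.542,0.3065).

Call:
send_rows:
  moves: [0,0.025,0.005,0,0,0,0,0.055,0.02,0,0,0,0,0.085,0.035,0.3,0.1,0.3,0.0004,0.107,0.05,0.4,0.1,0.4,0.0004,0.109,0.06,0.4,0.1,0.4]

```text
clock: 15.42
tool_pos: [0.5398, 0.3124, 0.1488]
eef_rot: [-0.003, 1.0, 0.003, -0.001]
contact_force: [-0.9, 1.0, -0.2]
opening: 0.593
```

```bash
python3 -c "
from h import *
st();to([.5418,.3065,.036],np.pi/2)"
```

```text
t 15.42 p [0.5398 0.3124 0.1488] q [-3.1e-03  1.0e+00  2.7e-03 -5.0e-04] f [-0.9  1.  -0.2] op 0.593
j [-0.411  0.847 -0.338  1.662  0.389  0.697  0.634]
shift [-0.0021 -0.0065  0.1127] turns [array([ 0.31, -0.06,  0.35]), array([ 1.0000e-01,  4.9000e-01, -1.7965e+02])]
```

Call:
send_rows:
  moves: [-0.001,-0.004,0.02,0.2,0,0.3,-0.002,-0.0065,0.045,0.3,0,0.3,-0.002,-0.0065,0.075,0.3,0,0.3,-0.002,-0.0065,0.1,0.3,0,0.3,-0.002,-0.006,0.112,0.3,0,0.3]

```text
clock: 15.83
tool_pos: [0.5403, 0.304, 0.0335]
eef_rot: [-0.0, 1.0, -0.002, -0.003]
contact_force: [-0.4, -0.4, -0.1]
opening: 0.599
```

Call:
send_rows:
  moves: [0,0,0,0,0,0,0,0,0,0,0,0,0,0,0,0,0,0,0,0,0,0,0,0,0,0,0,0,0,0]
  claw: 1

```text
clock: 16.25
tool_pos: [0.5411, 0.3042, 0.0349]
eef_rot: [0.0, 1.0, -0.002, -0.002]
contact_force: [0.4, -0.4, -0.4]
opening: 0.404
```

Call:
send_rows:
  moves: [0,0,-0.01,0,0,0,0,0,-0.035,0,0,0,0,0,-0.07,0,0,0,0,0,-0.105,0,0,0,0,0,-0.135,0,0,0]

```text
clock: 16.67
tool_pos: [0.5419, 0.305, 0.1735]
eef_rot: [0.0, 1.0, -0.001, -0.001]
contact_force: [1.0, 0.6, -0.6]
opening: 0.404
```

```bash
python3 -c "
from h import *
st();to([.583,.05,.175],np.pi/2)"
```

```text
t 16.67 p [0.5419 0.305  0.1735] q [ 1.e-04  1.e+00 -8.e-04 -6.e-04] f [ 1.   0.6 -0.6] op 0.404
j [-0.394  0.813 -0.35   1.649  0.376  0.749  0.648]
shift [-0.0411 -0.255  -0.0012] turns [array([-0.1 , -0.07, -0.01]), array([-1.1000e-01,  1.5000e-01,  1.7999e+02])]
```

Call:
send_rows:
  moves: [-0.004,-0.025,0,0,0,0,-0.009,-0.055,0,0,0,0,-0.014,-0.085,0,0,0,0,-0.019,-0.115,0,0,0,0,-0.024,-0.145,0,0,0,0]

```text
clock: 17.08
tool_pos: [0.5662, 0.1586, 0.1753]
eef_rot: [-0.0, 1.0, -0.001, 0.0]
contact_force: [0.4, 0.9, -0.8]
opening: 0.397
```

Call:
send_rows:
  moves: [-0.004,-0.03,0,0,0,0,-0.009,-0.06,0,0,0,0,-0.014,-0.09,0,0,0,0,-0.017,-0.105,0,0,0,0,-0.018,-0.11,0,0,0,0]

```text
clock: 17.5
tool_pos: [0.5849, 0.0437, 0.1766]
eef_rot: [0.003, 1.0, -0.002, 0.001]
contact_force: [-1.1, -0.4, -0.8]
opening: 0.404
```

```bash
python3 -c "
from h import *
st();to([.583,.05,.076],np.pi/2)"
```

```text
t 17.5 p [0.5849 0.0437 0.1766] q [ 0.0028  1.     -0.0023  0.001 ] f [-1.1 -0.4 -0.8] op 0.404
j [ 0.067  0.773 -0.387  1.76   0.434  0.693  1.006]
shift [0.0021 0.0068 0.1006] turns [array([-0.27,  0.11, -0.32]), array([  0.18,   0.42, 179.67])]
```

Call:
send_rows:
  moves: [0.002,0.006,0.0,-0.2,0.1,-0.3,0.002,0.006,0.03,-0.2,0.1,-0.3,0.002,0.006,0.06,-0.2,0.1,-0.3,0.002,0.006,0.085,-0.2,0.1,-0.3,0.002,0.006,0.096,-0.2,0.1,-0.3]

```text
clock: 17.92
tool_pos: [0.5812, 0.052, 0.0785]
eef_rot: [-0.002, 1.0, 0.0, -0.002]
contact_force: [-0.3, -0.3, -0.7]
opening: 0.404
```

Call:
send_rows:
  moves: [0,0,0.0,0,0,0,0,0,0.001,0,0,0,0,0,0.002,0,0,0,0,0,0.003,0,0,0,0,0,0.003,0,0,0]

```text
clock: 18.33
tool_pos: [0.582, 0.0522, 0.0766]
eef_rot: [-0.001, 1.0, 0.0, -0.001]
contact_force: [-0.7, -0.1, 0.5]
opening: 0.402
```

Call:
send_rows:
  moves: [0,0,0.001,0,0,0,0,0,0.002,0,0,0,0,0,0.002,0,0,0,0,0,0.002,0,0,0,0,0,0.002,0,0,0]

```text
clock: 18.75
tool_pos: [0.582, 0.0521, 0.0747]
eef_rot: [-0.001, 1.0, 0.0, -0.001]
contact_force: [0.6, -0.3, -1.3]
opening: 0.398
```

Call:
send_rows:
  moves: [0,0,0.001,0,0,0,0,0,0.001,0,0,0,0,0,0.001,0,0,0,0,0,0.001,0,0,0,0,0,0.001,0,0,0]

```text
clock: 19.17
tool_pos: [0.5821, 0.0521, 0.0743]
eef_rot: [-0.001, 1.0, 0.0, -0.0]
contact_force: [-0.8, 0.8, 4.8]
opening: 0.399
```

Call:
send_rows:
  moves: [0,0,0,0,0,0,0,0,0,0,0,0,0,0,0,0,0,0,0,0,0,0,0,0,0,0,0,0,0,0]
  claw: 0

```text
clock: 19.58
tool_pos: [0.5821, 0.0521, 0.0742]
eef_rot: [-0.001, 1.0, 0.0, -0.001]
contact_force: [-0.6, -0.6, 0.0]
opening: 0.501
```

Call:
send_rows:
  moves: [0,0,-0.02,0,0,0,0,0,-0.05,0,0,0,0,0,-0.08,0,0,0,0,0,-0.11,0,0,0,0,0,-0.13,0,0,0]

```text
clock: 20.0
tool_pos: [0.5829, 0.0523, 0.2068]
eef_rot: [-0.001, 1.0, 0.0, 0.001]
contact_force: [0.7, 0.6, -0.3]
opening: 0.5
```

Call:
send_rows:
  moves: [0.002,0.03,0,0,0,0,0.004,0.065,0,0,0,0,0.007,0.1,0,0,0,0,0.01,0.135,0,0,0,0,0.012,0.17,0,0,0,0]
  claw: -0.2

```text
clock: 20.42
tool_pos: [0.5699, 0.2238, 0.2069]
eef_rot: [-0.001, 1.0, 0.0, 0.001]
contact_force: [1.6, 0.4, 0.6]
opening: 0.6
```

```bash
python3 j.py [.5697,.392,.15] top4.png
```

```text
t 20.42 p [0.5699 0.2238 0.2069] q [-1.3e-03  1.0e+00  3.0e-04  6.0e-04] f [1.6 0.4 0.6] op 0.6
j [-0.229  0.76  -0.395  1.657  0.379  0.8    0.781]
top jars
scene jars
  n 177 c [571.9 391.2] rad 18.7 mean [574.6 391.6  40.6]
shift [-0.0035  0.16    0.0588] turns [array([0.48, 0.08, 0.75]), array([-1.3000e-01,  7.5000e-01, -1.7924e+02])]
```

View pics/top4.png

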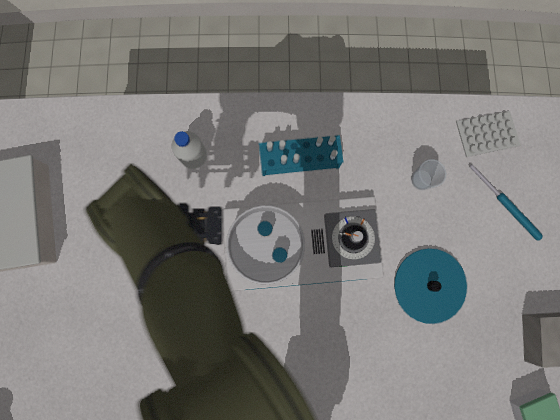

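Both jars stand in the chamber, at pixels (265,228) and (280,255). The third is at (0.570,0.392).

Call:
send_rows:
  moves: [0,0.03,0.0,0,0,0,-0.002,0.065,0.01,0,0,0,-0.0035,0.1,0.03,0.3,0.1,0.3,-0.0035,0.135,0.045,0.4,0.1,0.5,-0.0035,0.156,0.058,0.4,0.1,0.6]

```text
clock: 20.93
tool_pos: [0.5682, 0.3925, 0.1496]
eef_rot: [-0.003, 1.0, 0.002, -0.001]
contact_force: [-0.3, 1.2, -0.1]
opening: 0.599
```

Call:
send_rows:
  moves: [0,0,0,0,0,0,0,0,0,0,0,0,0,0,0,0,0,0,0,0,0,0,0,0,0,0,0,0,0,0]

```text
clock: 21.35
tool_pos: [0.5696, 0.3902, 0.1506]
eef_rot: [-0.001, 1.0, 0.002, 0.0]
contact_force: [0.2, -0.9, 0.6]
opening: 0.599
```

```bash
python3 -c "
from h import *
st();to([.5697,.392,.036],np.pi/2)"
```

```text
t 21.35 p [0.5696 0.3902 0.1506] q [-0.0015  1.      0.0016  0.    ] f [ 0.2 -0.9  0.6] op 0.599
j [-0.491  0.924 -0.355  1.434  0.376  0.848  0.608]
shift [-1.000e-04  1.500e-03  1.146e-01] turns [array([0.18, 0.01, 0.17]), array([-1.0000e-02,  2.9000e-01, -1.7983e+02])]
```

Call:
send_rows:
  moves: [0,0.0015,0.025,0.2,0,0,0,0.0015,0.05,0.2,0,0,0,0.0015,0.08,0.2,0,0,0,0.0015,0.105,0.2,0,0,0,0.0015,0.114,0.2,0,0]

```text
clock: 21.77
tool_pos: [0.5687, 0.389, 0.0335]
eef_rot: [-0.001, 1.0, -0.002, -0.002]
contact_force: [0.1, -0.9, -0.3]
opening: 0.599
```

Call:
send_rows:
  moves: [0,0,0,0,0,0,0,0,0,0,0,0,0,0,0,0,0,0,0,0,0,0,0,0,0,0,0,0,0,0]
  claw: 1

```text
clock: 22.18
tool_pos: [0.5696, 0.3895, 0.0352]
eef_rot: [-0.001, 1.0, -0.001, -0.001]
contact_force: [0.7, 0.4, -0.8]
opening: 0.401
```

Call:
send_rows:
  moves: [0,0,-0.01,0,0,0,0,0,-0.035,0,0,0,0,0,-0.07,0,0,0,0,0,-0.105,0,0,0,0,0,-0.135,0,0,0]

```text
clock: 22.6
tool_pos: [0.5701, 0.3904, 0.1739]
eef_rot: [-0.001, 1.0, -0.001, 0.0]
contact_force: [0.7, 0.6, -0.6]
opening: 0.401
```

```bash
python3 -c "
from h import *
st();to([.523,.082,.175],np.pi/2)"
```

```text
t 22.6 p [0.5701 0.3904 0.1739] q [-8.e-04  1.e+00 -6.e-04  3.e-04] f [ 0.7  0.6 -0.6] op 0.401
j [-0.49   0.897 -0.363  1.416  0.365  0.895  0.615]
shift [ 0.0476 -0.3084 -0.0008] turns [array([-0.07,  0.04,  0.09]), array([-6.0000e-02, -1.0000e-01, -1.7991e+02])]
```

Call:
send_rows:
  moves: [0.004,-0.025,0,0,0,0,0.009,-0.06,0,0,0,0,0.014,-0.095,0,0,0,0,0.019,-0.13,0,0,0,0,0.024,-0.16,0,0,0,0]

```text
clock: 23.02
tool_pos: [0.5464, 0.2278, 0.1756]
eef_rot: [-0.0, 1.0, -0.001, 0.001]
contact_force: [0.3, 0.0, -0.3]
opening: 0.4
```

Call:
send_rows:
  moves: [0.005,-0.03,0,0,0,0,0.01,-0.065,0,0,0,0,0.015,-0.1,0,0,0,0,0.02,-0.13,0,0,0,0,0.0235,-0.144,0,0,0,0]

```text
clock: 23.43
tool_pos: [0.5225, 0.0781, 0.1769]
eef_rot: [0.002, 1.0, -0.003, 0.001]
contact_force: [-0.1, -0.7, -0.7]
opening: 0.397
```

Call:
send_rows:
  moves: [0,0,0,0,0,0,0,0,0,0,0,0,0,0,0,0,0,0,0,0,0,0,0,0,0,0,0,0,0,0]

```text
clock: 23.85
tool_pos: [0.5229, 0.0803, 0.1772]
eef_rot: [0.001, 1.0, -0.002, 0.002]
contact_force: [0.3, 0.3, -0.5]
opening: 0.397
```

```bash
python3 -c "
from h import *
st();to([.523,.082,.0755],np.pi/2)"
```

```text
t 23.85 p [0.5229 0.0803 0.1772] q [ 0.001   1.     -0.0024  0.0018] f [ 0.3  0.3 -0.5] op 0.397
j [-0.016  0.712 -0.373  1.934  0.463  0.579  0.87 ]
shift [0.0003 0.0022 0.1017] turns [array([-0.28,  0.21, -0.12]), array([  0.33,   0.44, 179.88])]
```

Call:
send_rows:
  moves: [0,0.002,0.01,-0.2,0.2,0,0,0.002,0.04,-0.2,0.2,0,0,0.002,0.07,-0.2,0.2,0,0,0.002,0.09,-0.2,0.2,0,0,0.002,0.097,-0.2,0.2,0]

```text
clock: 24.27
tool_pos: [0.5215, 0.0825, 0.0768]
eef_rot: [0.0, 1.0, -0.001, -0.002]
contact_force: [0.1, 0.2, -0.6]
opening: 0.403
```

Call:
send_rows:
  moves: [0,0,0.0,0,0,0,0,0,0.002,0,0,0,0,0,0.003,0,0,0,0,0,0.004,0,0,0,0,0,0.004,0,0,0]

```text
clock: 24.68
tool_pos: [0.5207, 0.0832, 0.0749]
eef_rot: [-0.0, 1.0, -0.001, -0.002]
contact_force: [-5.6, 0.3, 10.0]
opening: 0.403
```

Call:
send_rows:
  moves: [0,0,0.0005,0,0,0,0,0,0.001,0,0,0,0,0,0.001,0,0,0,0,0,0.001,0,0,0,0,0,0.001,0,0,0]

```text
clock: 25.1
tool_pos: [0.5216, 0.0839, 0.0749]
eef_rot: [-0.0, 1.0, -0.0, -0.001]
contact_force: [-0.0, 1.3, 7.1]
opening: 0.402
```

Call:
send_rows:
  moves: [0,0,0,0,0,0,0,0,0,0,0,0,0,0,0,0,0,0,0,0,0,0,0,0,0,0,0,0,0,0]
  claw: 0

```text
clock: 25.52
tool_pos: [0.5216, 0.0838, 0.0747]
eef_rot: [-0.0, 1.0, -0.0, -0.001]
contact_force: [-0.7, 0.1, 0.6]
opening: 0.499
```

Call:
send_rows:
  moves: [0,0,-0.01,0,0,0,0,0,-0.04,0,0,0,0,0,-0.08,0,0,0,0,0,-0.115,0,0,0,0,0,-0.15,0,0,0]

```text
clock: 25.93
tool_pos: [0.5215, 0.0838, 0.227]
eef_rot: [-0.001, 1.0, -0.0, -0.001]
contact_force: [0.9, -0.7, -0.3]
opening: 0.497
```

Call:
send_rows:
  moves: [0,-0.03,0,0,0,0,0,-0.065,0,0,0,0,0.005,-0.1,0,0,0,0,0.01,-0.135,0,0,0,0,0.015,-0.17,0,0,0,0]
  claw: -0.2

```text
clock: 26.35
tool_pos: [0.5061, -0.0878, 0.228]
eef_rot: [-0.001, 1.0, -0.001, -0.001]
contact_force: [-0.1, -0.1, -0.2]
opening: 0.6
```

Call:
send_rows:
  moves: [0.01,-0.03,0,0,0,0,0.02,-0.065,0,0,0,0,0.03,-0.1,0,0,0,0,0.035,-0.135,0,0,0,0,0.04,-0.17,0,0,0,0]

```text
clock: 26.77
tool_pos: [0.4652, -0.2596, 0.2291]
eef_rot: [-0.001, 1.0, -0.001, -0.002]
contact_force: [0.5, 0.4, 0.3]
opening: 0.6
```

```bash
python3 - <<'E'
from meas import *
st()
p=snap('top','top5.png'); P=cloud(p)
print('in chamber');mec(P,circ(P,.06,.09,(.46,.63,-.035,.135)))
print('lid');mec(P,circ(P,.010,.03,(.3,.6,-.6,-.24)))
print('lidknob');mec(P,circ(P,.04,.06,(.3,.6,-.6,-.24)))
q=snap('scene','scene5.png'); Q=cloud(q)
print('lidknob');mec(Q,circ(Q,.035,.06,(.3,.6,-.6,-.24)))
to([.44,-.36,.2],np.pi/2)
E
```

```text
t 26.77 p [ 0.4652 -0.2596  0.2291] q [-8.0e-04  1.0e+00 -8.0e-04 -1.5e-03] f [0.5 0.4 0.3] op 0.6
j [ 0.725  0.653 -0.499  1.87   0.453  0.735  1.541]
in chamber
  n 267 c [594.9  96.9] rad 50.8 mean [603.4  86.3  80.8]
  n 86 c [578.    8.3] rad 65.3 mean [596.1  -3.6  74.6]
  n 191 c [521.8  84.2] rad 17.9 mean [521.6  83.7  83.2]
  n 190 c [521.5  18.6] rad 17.6 mean [521.4  18.9  83.4]
  n 28 c [504.  117.1] rad 33.8 mean [505.  122.9  74.3]
lid
  n 495 c [ 508.1 -355.4] rad 63.9 mean [ 513.3 -352.5   15.4]
  n 113 c [ 460.2 -332.7] rad 19.7 mean [ 459.8 -332.3   15.7]
  n 1226 c [ 397.7 -355.9] rad 81.4 mean [ 383.9 -352.6   15.7]
lidknob
lidknob
  n 61 c [ 443.2 -362.2] rad 14.2 mean [ 446.4 -360.7   45.8]
shift [ 0.0225 -0.0946  0.029 ] turns [array([-0.33, -0.26, -0.57]), array([ -0.41,   0.52, 179.43])]
```

View pics/top5.png

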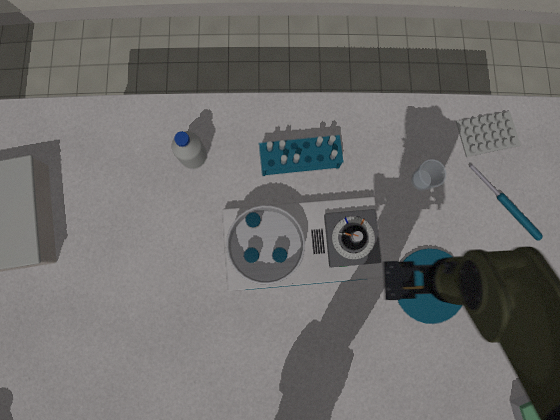

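View pics/scene5.png

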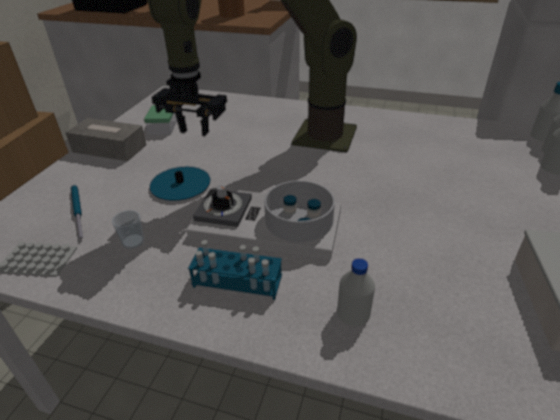

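The jar I set at (265,228) is now at (253,219): it was knocked towards the wall, still inside. I check whether it is upright.

```bash
python3 - <<'E'
from meas import *
p=snap('top'); P=cloud(p); im=p['image']
cv2.imwrite('pics/ch5.png',cv2.resize(im[195:290,220:315],(600,600),interpolation=cv2.INTER_CUBIC)[:,:,::-1])
m=circ(P,.06,.095,(.46,.65,-.035,.135))
teal=(im[...,2].astype(int)-im[...,0]>25)
mec(P,m&teal)
k=m&teal&(P[...,0]>.57); print(np.round(np.percentile(P[k][:,2],[5,50,95]),4))
k=m&teal&(P[...,0]<.55); print(np.round(np.percentile(P[k][:,2],[5,50,95]),4))
E
```

```text
n 165 c [603.2  79.6] rad 17.0 mean [603.   79.5  83.4]
  n 176 c [521.3  83.5] rad 17.0 mean [521.   83.4  83.4]
  n 167 c [521.   18.2] rad 17.0 mean [521.1  18.1  83.5]
[0.0805 0.0835 0.0863]
[0.0806 0.0835 0.0865]
```

View pics/ch5.png

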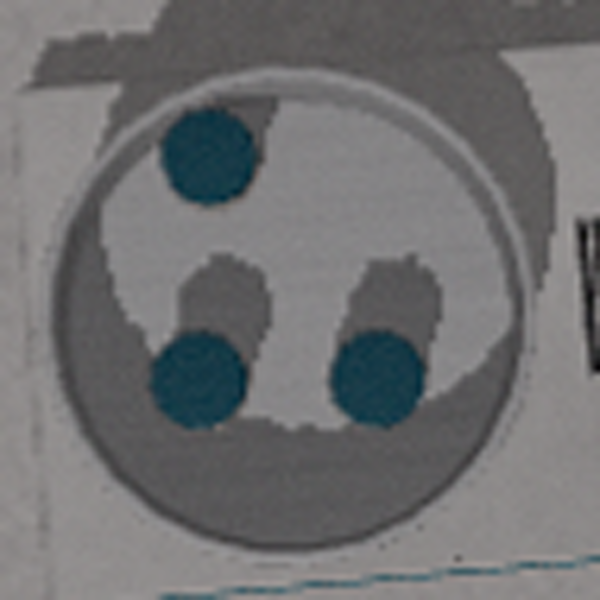

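All three jars are upright with level caps (top z 83 mm), so I fetch the lid.

Call:
send_rows:
  moves: [0.005,-0.025,0.01,0,0,0,0.01,-0.05,0.02,0,0,0,0.017,-0.075,0.03,0,0,-0.3,0.022,-0.09,0.04,-0.3,-0.3,-0.5,0.0225,-0.095,0.05,-0.3,-0.3,-0.5]

```text
clock: 27.33
tool_pos: [0.4403, -0.3585, 0.1785]
eef_rot: [-0.0, 1.0, 0.001, 0.0]
contact_force: [-0.8, -0.6, -0.8]
opening: 0.6
```

Call:
send_rows:
  moves: [0,0,0,0,0,0,0,0,0,0,0,0,0,0,0,0,0,0,0,0,0,0,0,0,0,0,0,0,0,0]

```text
clock: 27.75
tool_pos: [0.4413, -0.3573, 0.1793]
eef_rot: [-0.001, 1.0, 0.001, 0.001]
contact_force: [-1.4, -0.2, 0.8]
opening: 0.602
```

```bash
python3 - <<'E'
from meas import *
st(); to([.4406,-.3606,.0437],np.pi/2)
E
```

```text
t 27.75 p [ 0.4413 -0.3573  0.1793] q [-1.2e-03  1.0e+00  6.0e-04  1.1e-03] f [-1.4 -0.2  0.8] op 0.602
j [ 0.876  0.763 -0.473  1.812  0.514  0.69   1.685]
shift [ 0.0011 -0.0035  0.1356] turns [array([0.07, 0.13, 0.14]), array([-2.0000e-01,  1.1000e-01, -1.7986e+02])]
```

Call:
send_rows:
  moves: [0.001,-0.0035,0.035,0,0.1,0.1,0.001,-0.0035,0.07,0,0.1,0.1,0.001,-0.0035,0.1,0,0.1,0.1,0.001,-0.0035,0.125,0,0.1,0.1,0.001,-0.0035,0.134,0,0.1,0.1]

```text
clock: 28.17
tool_pos: [0.4396, -0.359, 0.0425]
eef_rot: [-0.001, 1.0, 0.002, -0.002]
contact_force: [-0.1, 0.9, 0.1]
opening: 0.602
```

```bash
python3 - <<'E'
from meas import *
st(); to([.4406,-.3606,.044],np.pi/2)
E
```

```text
t 28.17 p [ 0.4396 -0.359   0.0425] q [-0.001   1.      0.0019 -0.0016] f [-0.1  0.9  0.1] op 0.602
j [ 0.784  0.97  -0.311  1.86   0.662  0.421  1.559]
shift [-0.0009 -0.0016 -0.0015] turns [array([ 0.22, -0.18,  0.12]), array([   0.28,    0.34, -179.88])]
```

Call:
send_rows:
  moves: [-0.0009,-0.0016,-0.001,0.2,-0.1,0.1,-0.0009,-0.0016,-0.001,0.2,-0.1,0.1,-0.0009,-0.0016,-0.001,0.2,-0.1,0.1,-0.0009,-0.0016,-0.001,0.2,-0.1,0.1,-0.0009,-0.0016,-0.001,0.2,-0.1,0.1]

```text
clock: 28.58
tool_pos: [0.4413, -0.3612, 0.045]
eef_rot: [-0.0, 1.0, -0.001, 0.0]
contact_force: [0.9, 0.5, -0.3]
opening: 0.605
```

Call:
send_rows:
  moves: [0,0,0,0,0,0,0,0,0,0,0,0,0,0,0,0,0,0,0,0,0,0,0,0,0,0,0,0,0,0]
  claw: 1
  grip_force: 40

```text
clock: 29.0
tool_pos: [0.4413, -0.3611, 0.0451]
eef_rot: [0.0, 1.0, -0.001, 0.0]
contact_force: [-0.9, 0.2, 2.9]
opening: 0.28
```

Call:
send_rows:
  moves: [0,0,0,0,0,0,0,0,0,0,0,0,0,0,0,0,0,0,0,0,0,0,0,0,0,0,0,0,0,0]

```text
clock: 29.42
tool_pos: [0.4413, -0.3611, 0.0451]
eef_rot: [-0.0, 1.0, -0.001, 0.0]
contact_force: [0.4, 0.2, 1.4]
opening: 0.279
```

```bash
python3 - <<'E'
from meas import *
st(); to([.4406,-.3606,.0437],np.pi/2)
E
```

```text
t 29.42 p [ 0.4413 -0.3611  0.0451] q [-0.e+00  1.e+00 -6.e-04  4.e-04] f [0.4 0.2 1.4] op 0.279
j [ 0.784  0.965 -0.31   1.858  0.662  0.421  1.557]
shift [0.0007 0.0005 0.0014] turns [array([-0.06,  0.05,  0.  ]), array([-7.0e-02, -1.0e-01, -1.8e+02])]
```

Call:
send_rows:
  moves: [0,0,-0.01,0,0,0,0,0,-0.04,0,0,0,0,0,-0.08,0,0,0,0,0,-0.12,0,0,0,0,0,-0.16,0,0,0]

```text
clock: 29.83
tool_pos: [0.4404, -0.3604, 0.207]
eef_rot: [-0.0, 1.0, -0.0, -0.0]
contact_force: [0.7, -0.9, -1.8]
opening: 0.282
```

Call:
send_rows:
  moves: [-0.003,0.02,-0.01,0,0,0,-0.01,0.05,-0.02,0,0,0,-0.018,0.08,-0.03,0,0,0,-0.026,0.11,-0.035,0,0,0,-0.035,0.14,-0.035,0,0,0]

```text
clock: 30.25
tool_pos: [0.4754, -0.2193, 0.2436]
eef_rot: [0.0, 1.0, -0.0, 0.001]
contact_force: [1.3, 0.1, -1.7]
opening: 0.283
```

Call:
send_rows:
  moves: [-0.007,0.03,0,0,0,0,-0.014,0.06,0,0,0,0,-0.021,0.09,0,0,0,0,-0.028,0.12,0,0,0,0,-0.035,0.145,0,0,0,0]

```text
clock: 30.67
tool_pos: [0.5101, -0.0718, 0.244]
eef_rot: [-0.001, 1.0, -0.0, 0.0]
contact_force: [0.1, 0.8, -2.2]
opening: 0.281
```

```bash
python3 - <<'E'
from meas import *
st(); to([.5454,.0497,.2],np.pi/2)
E
```

```text
t 30.67 p [ 0.5101 -0.0718  0.244 ] q [-9.e-04  1.e+00 -2.e-04  4.e-04] f [ 0.1  0.8 -2.2] op 0.281
j [ 0.36   0.608 -0.497  1.907  0.422  0.73   1.191]
shift [-0.0355  0.1214  0.044 ] turns [array([-0.02,  0.04,  0.1 ]), array([-7.000e-02, -3.000e-02, -1.799e+02])]
```

Call:
send_rows:
  moves: [-0.009,0.03,0,0,0,0,-0.018,0.06,0.01,0,0,0,-0.027,0.09,0.025,0,0,0,-0.034,0.112,0.037,0,0,0,-0.0355,0.119,0.044,0,0,0]

```text
clock: 31.08
tool_pos: [0.5456, 0.0526, 0.1995]
eef_rot: [-0.004, 1.0, 0.002, 0.001]
contact_force: [0.8, 0.5, -1.9]
opening: 0.285
```

Call:
send_rows:
  moves: [0,0,0,0,0,0,0,0,0,0,0,0,0,0,0,0,0,0,0,0,0,0,0,0,0,0,0,0,0,0]

```text
clock: 31.5
tool_pos: [0.5457, 0.0507, 0.2001]
eef_rot: [-0.003, 1.0, 0.001, 0.001]
contact_force: [0.9, -0.7, -2.0]
opening: 0.28
```

```bash
python3 - <<'E'
from meas import *
st(); to([.5454,.0497,.15],np.pi/2)
E
```

```text
t 31.5 p [0.5457 0.0507 0.2001] q [-2.7e-03  1.0e+00  1.2e-03  8.0e-04] f [ 0.9 -0.7 -2. ] op 0.28
j [ 0.088  0.704 -0.441  1.857  0.452  0.679  0.958]
shift [ 0.0004 -0.0012  0.0501] turns [array([0.14, 0.09, 0.3 ]), array([-1.400e-01,  2.200e-01, -1.797e+02])]
```

Call:
send_rows:
  moves: [0,-0.001,0.015,0.1,0.1,0.3,0,-0.001,0.03,0.1,0.1,0.3,0,-0.001,0.042,0.1,0.1,0.3,0,-0.001,0.047,0.1,0.1,0.3,0,-0.001,0.048,0.1,0.1,0.3]

```text
clock: 31.92
tool_pos: [0.5453, 0.0489, 0.1515]
eef_rot: [0.0, 1.0, -0.0, -0.001]
contact_force: [-0.2, 0.2, -2.0]
opening: 0.279
```

Call:
send_rows:
  moves: [0,0,0,0,0,0,0,0,0,0,0,0,0,0,0,0,0,0,0,0,0,0,0,0,0,0,0,0,0,0]

```text
clock: 32.33
tool_pos: [0.5456, 0.049, 0.152]
eef_rot: [0.001, 1.0, 0.0, -0.0]
contact_force: [-1.3, -0.9, -2.1]
opening: 0.283
```

```bash
python3 - <<'E'
from meas import *
st(); to([.5454,.0497,.137],np.pi/2)
E
```

```text
t 32.33 p [0.5456 0.049  0.152 ] q [ 5.e-04  1.e+00  1.e-04 -4.e-04] f [-1.3 -0.9 -2.1] op 0.283
j [ 0.056  0.774 -0.386  1.891  0.506  0.574  0.907]
shift [0.0002 0.0007 0.015 ] turns [array([ 0.01, -0.04, -0.06]), array([-6.0000e-02, -1.0000e-02,  1.7994e+02])]
```

Call:
send_rows:
  moves: [0,0.0005,0.003,0,0,0,0,0.0005,0.006,0,0,0,0,0.0005,0.009,0,0,0,0,0.0005,0.012,0,0,0,0,0.0005,0.013,0,0,0]

```text
clock: 32.75
tool_pos: [0.5452, 0.0494, 0.1383]
eef_rot: [0.0, 1.0, -0.0, -0.001]
contact_force: [0.1, 0.2, -2.9]
opening: 0.285
```

Call:
send_rows:
  moves: [0,0,0.0005,0,0,0,0,0,0.001,0,0,0,0,0,0.0015,0,0,0,0,0,0.0015,0,0,0,0,0,0.0015,0,0,0]

```text
clock: 33.17
tool_pos: [0.5451, 0.0494, 0.1371]
eef_rot: [0.0, 1.0, -0.0, -0.001]
contact_force: [-2.2, 0.4, 3.4]
opening: 0.283
```

Contact at the expected seat height, so I release and look.

Call:
send_rows:
  moves: [0,0,0,0,0,0,0,0,0,0,0,0,0,0,0,0,0,0,0,0,0,0,0,0,0,0,0,0,0,0]
  claw: -0.2

```text
clock: 33.58
tool_pos: [0.5453, 0.0494, 0.1371]
eef_rot: [0.0, 1.0, -0.0, -0.001]
contact_force: [-0.1, -1.4, -0.4]
opening: 0.593
```

Call:
send_rows:
  moves: [0,0,-0.01,0,0,0,0,0,-0.035,0,0,0,0,0,-0.06,0,0,0,0,0,-0.09,0,0,0,0,0,-0.11,0,0,0]

```text
clock: 34.0
tool_pos: [0.546, 0.0498, 0.2501]
eef_rot: [0.0, 1.0, 0.0, 0.001]
contact_force: [0.1, 0.7, -0.2]
opening: 0.597
```

Call:
send_rows:
  moves: [0.03,-0.01,0,0,0,0,0.065,-0.02,0,0,0,0,0.095,-0.03,0,0,0,0,0.12,-0.04,0,0,0,0,0.14,-0.05,0,0,0,0]

```text
clock: 34.42
tool_pos: [0.4036, -0.0006, 0.2506]
eef_rot: [0.0, 1.0, -0.0, 0.0]
contact_force: [0.2, -0.8, 0.2]
opening: 0.6
```

```bash
python3 - <<'E'
from meas import *
st()
p=snap('top','top6.png'); P=cloud(p)
m=circ(P,.095,.115,(.42,.65,-.06,.16)); mec(P,m)
X=P[m]; A=np.c_[X[:,:2]-X[:,:2].mean(0),np.ones(len(X))]; print('plane',np.linalg.lstsq(A,X[:,2],rcond=None)[0])
q=snap('scene'); Q=cloud(q)
m=circ(Q,.095,.115,(.42,.65,-.06,.16)); mec(Q,m)
X=Q[m]; A=np.c_[X[:,:2]-X[:,:2].mean(0),np.ones(len(X))]; print('plane',np.linalg.lstsq(A,X[:,2],rcond=None)[0])
im=p['image'][190:290,300:400]; cv2.imwrite('pics/dial6.png',cv2.resize(im,(600,600),interpolation=cv2.INTER_CUBIC)[:,:,::-1])
for z in ['scene']:
    cv2.imwrite('pics/sc6.png',cv2.resize(q['image'][140:300,150:370],(770,560),interpolation=cv2.INTER_CUBIC)[:,:,::-1])
E
```

```text
t 34.42 p [ 0.4036 -0.0006  0.2506] q [ 0.e+00  1.e+00 -1.e-04  3.e-04] f [ 0.2 -0.8  0.2] op 0.6
j [ 0.226  0.469 -0.496  2.2    0.417  0.561  0.988]
  n 5283 c [545.1  49.7] rad 94.2 mean [543.8  49.6 107.6]
plane [-0.00092451 -0.00025471  0.10761187]
  n 2558 c [546.3  46.7] rad 95.1 mean [557.5  50.4 106.8]
plane [-0.01159451 -0.00544207  0.10684393]
```

View pics/top6.png

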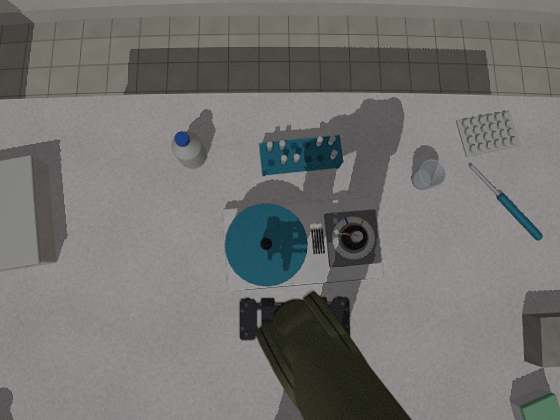

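View pics/sc6.png

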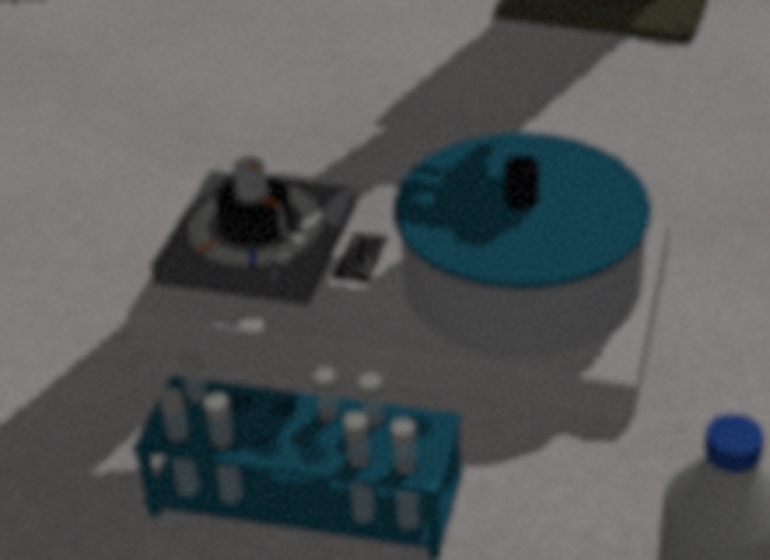

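The lid is seated and level (centre 545.1/49.7 mm, plane slope under 0.001, same height as at the start). Now the dial angles.

```bash
cat > dial.py <<'E'
from h import *
from scipy.optimize import least_squares
def wxy(p,uv,z): return np.array([px2w(p,u,v,z)[:2] for u,v in uv])
def polar(p,c,z,r0,r1,nr=20,na=720):
    "unwrap at plane z -> image rows=radius, cols=clockwise angle(deg/2)"
    a=np.arange(na)*2*np.pi/na
    rr=np.linspace(r0,r1,nr)
    A,RR=np.meshgrid(a,rr)
    X=np.stack([c[0]+RR*np.cos(A),c[1]-RR*np.sin(A),np.full_like(A,z)],-1)  # clockwise from +x seen from above
    uv=w2px(p,X.reshape(-1,3)).reshape(nr,na,2).astype(np.float32)
    return cv2.remap(p['image'],uv[...,0],uv[...,1],cv2.INTER_CUBIC).astype(float)
def cang(w):
    a=np.arange(len(w))*2*np.pi/len(w); return np.degrees(np.angle((w*np.exp(1j*a)).sum()))
def peak(w,half=40):
    i=int(np.argmax(cv2.blur(np.tile(w,3).reshape(1,-1),(9,1))[0][len(w):2*len(w)]))
    idx=np.arange(i-half,i+half+1); ww=w[idx%len(w)]; ww=np.clip(ww-ww.max()*.35,0,None)
    return (idx*ww).sum()/ww.sum()*360/len(w), w.max()
def report(p,c):
    I=polar(p,c,.057,.039,.050); 
    blue=(I[...,2]-I[...,0]).mean(0); orange=(I[...,0]-I[...,2]).mean(0)
    print('blue mark',np.round(peak(blue),2),' orange mark',np.round(peak(orange),2))
    N=polar(p,c,.0845,.014,.025); print('needle',np.round(peak((N[...,0]-N[...,2]).mean(0)),2))
    for z,a,b in((.057,.029,.036),(.083,.0235,.0275)):
        W=polar(p,c,z,a,b).mean(2).mean(0); print('white line z',z,np.round(peak(W,30),2))
E
python3 - <<'E'
from dial import *
p=snap('top'); q=snap('scene')
p['image']=cv2.imread('pics/top0.png')[:,:,::-1].copy(); q['image']=cv2.imread('pics/scene0.png')[:,:,::-1].copy()
for nm,pic,c in(('top',p,(.5613,-.1594)),('scene',q,(.5624,-.1605))):
    print(nm); report(pic,c)
    n=polar(pic,c,.057,.02,.056,150,720); t=polar(pic,c,.0845,.006,.036,150,720)
    cv2.imwrite(f'pics/pol_{nm}.png',np.clip(np.vstack([n,t])*1.3,0,255)[:,:,::-1])
E
```

```text
top
blue mark [339.22 108.35]  orange mark [31.56 78.5 ]
needle [289.45  91.  ]
white line z 0.057 [285.55 127.82]
white line z 0.083 [287.12 120.32]
scene
blue mark [339.76  36.85]  orange mark [33.93 31.9 ]
needle [285.41  45.05]
white line z 0.057 [280.8   85.53]
white line z 0.083 [177.46  74.63][ WARN:0@5.618] global loadsave.cpp:1063 imwrite_ Unsupported depth image for selected encoder is fallbacked to CV_8U.
```

View pics/pol_top.png

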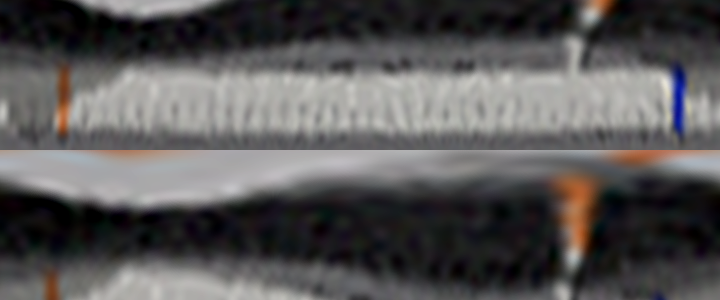

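View pics/pol_scene.png

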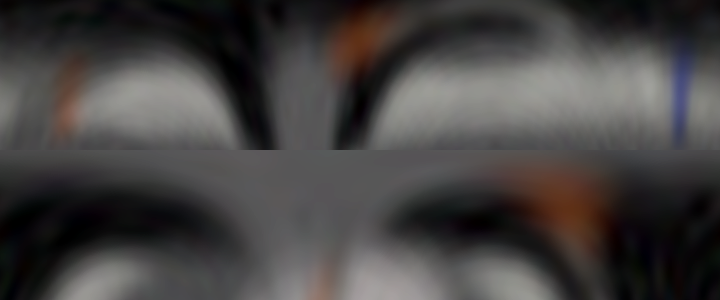

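Top camera: pointer at about 286°, blue mark 339.2°, needle 289.5°, orange mark 31.5° (clockwise from +x). So the coarse knob needs about 53° and the fine one about 49° afterwards. I move above the dial with the jaws turned 60° clockwise, clear of the pointer.

Call:
send_rows:
  moves: [-0.02,-0.02,0,0,0,6,-0.045,-0.045,0,0,0,12,-0.07,-0.07,0,0,0,18,-0.095,-0.095,0,0,0,24,-0.12,-0.12,0,0,0,30]
  claw: -1
  grip_force: 25

```text
clock: 35.03
tool_pos: [0.5292, -0.121, 0.2514]
eef_rot: [0.261, 0.965, 0.001, 0.002]
contact_force: [1.9, 0.8, 1.0]
opening: 0.955
```

```bash
python3 - <<'E'
from meas import *
st(); to([.5618,-.160,.18],np.pi/6)
E
```

```text
t 35.03 p [ 0.5292 -0.121   0.2514] q [0.2614 0.9652 0.0014 0.0024] f [1.9 0.8 1. ] op 0.955
j [ 0.357  0.61  -0.352  1.828  0.292  0.75   0.891]
shift [-0.0475 -0.0175  0.0715] turns [array([ 0.28,  0.16, 29.69]), array([  -0.22,    0.37, -150.31])]
```

Call:
send_rows:
  moves: [-0.01,-0.003,0.005,0,0,6,-0.02,-0.007,0.02,0,0,12,-0.03,-0.011,0.04,0.1,0,18,-0.04,-0.015,0.06,0.2,0.1,24,-0.0475,-0.0175,0.0715,0.3,0.2,30]

```text
clock: 35.45
tool_pos: [0.5632, -0.1602, 0.1782]
eef_rot: [0.504, 0.863, -0.0, -0.001]
contact_force: [-0.0, -0.2, 0.0]
opening: 1.0
```

Call:
send_rows:
  moves: [0,0,0,0,0,0,0,0,0,0,0,0,0,0,0,0,0,0,0,0,0,0,0,0,0,0,0,0,0,0]

```text
clock: 35.87
tool_pos: [0.5637, -0.1598, 0.1792]
eef_rot: [0.504, 0.864, 0.0, 0.0]
contact_force: [-0.6, -0.2, -0.0]
opening: 1.002
```

```bash
python3 - <<'E'
from meas import *
st(); to([.5618,-.160,.12],np.pi/6)
E
```

```text
t 35.87 p [ 0.5637 -0.1598  0.1792] q [5.037e-01 8.639e-01 5.000e-04 2.000e-04] f [-0.6 -0.2 -0. ] op 1.002
j [ 0.297  0.749 -0.171  1.766  0.194  0.642  0.531]
shift [ 0.0007 -0.0018  0.0592] turns [array([ 0.06, -0.01, -0.48]), array([-2.0000e-02, -9.0000e-02,  1.7952e+02])]
```

Call:
send_rows:
  moves: [0.0005,-0.0018,0.01,0,0,0,0.0007,-0.0018,0.03,0,0,0,0.0007,-0.0018,0.045,0,0,0,0.0007,-0.0018,0.056,0,0,0,0.0007,-0.0018,0.059,0,0,0]

```text
clock: 36.28
tool_pos: [0.5605, -0.1596, 0.1184]
eef_rot: [0.503, 0.864, 0.0, -0.001]
contact_force: [0.2, 0.1, -1.0]
opening: 1.0
```

Call:
send_rows:
  moves: [0,0,0.005,0,0,0,0,0,0.012,0,0,0,0,0,0.02,0,0,0,0,0,0.028,0,0,0,0,0,0.031,0,0,0]

```text
clock: 36.7
tool_pos: [0.56, -0.1595, 0.0862]
eef_rot: [0.503, 0.864, -0.0, -0.002]
contact_force: [0.0, 0.8, -0.2]
opening: 1.001
```

```bash
python3 - <<'E'
from meas import *
st(); to([.5618,-.160,.0875],np.pi/6)
E
```

```text
t 36.7 p [ 0.56   -0.1595  0.0862] q [ 5.033e-01  8.641e-01 -2.000e-04 -1.900e-03] f [ 0.   0.8 -0.2] op 1.001
j [ 0.273  0.892 -0.129  1.817  0.23   0.451  0.499]
shift [-0.0013  0.0013 -0.0013] turns [array([-0.13, -0.18, -0.44]), array([ -0.28,   0.2 , 179.56])]
```

Call:
send_rows:
  moves: [-0.0013,0.0013,-0.001,-0.1,-0.2,0,-0.0013,0.0013,-0.001,-0.1,-0.2,0,-0.0013,0.0013,-0.001,-0.1,-0.2,0,-0.0013,0.0013,-0.001,-0.1,-0.2,0,-0.0013,0.0013,-0.001,-0.1,-0.2,0]

```text
clock: 37.12
tool_pos: [0.5621, -0.16, 0.0876]
eef_rot: [0.503, 0.864, -0.0, 0.0]
contact_force: [-0.0, -0.7, -0.7]
opening: 0.999
```

Call:
send_rows:
  moves: [0,0,0,0,0,0,0,0,0,0,0,0,0,0,0,0,0,0,0,0,0,0,0,0,0,0,0,0,0,0]
  claw: 1
  grip_force: 25

```text
clock: 37.53
tool_pos: [0.5619, -0.1601, 0.0876]
eef_rot: [0.503, 0.864, -0.0, 0.0]
contact_force: [-2.8, -2.8, 0.8]
opening: 0.644
```

Call:
send_rows:
  moves: [0,0,0,0,0,0,0,0,0,0,0,0,0,0,0,0,0,0,0,0,0,0,0,0,0,0,0,0,0,0]

```text
clock: 37.95
tool_pos: [0.5615, -0.1604, 0.0876]
eef_rot: [0.503, 0.864, -0.001, -0.0]
contact_force: [-1.4, -0.8, 2.2]
opening: 0.63
```

```bash
python3 - <<'E'
from meas import *
st(); to([.5618,-.160,.0875],np.pi/6)
E
```

```text
t 37.95 p [ 0.5615 -0.1604  0.0876] q [ 5.034e-01  8.640e-01 -7.000e-04 -1.000e-04] f [-1.4 -0.8  2.2] op 0.63
j [ 0.272  0.89  -0.127  1.815  0.231  0.452  0.498]
shift [0.0002 0.0005 0.0001] turns [array([-0.07,  0.03, -0.45]), array([5.0000e-02, 1.1000e-01, 1.7955e+02])]
```

Call:
send_rows:
  moves: [0,0,0,0,0,5,0,0,0,0,0,10,0,0,0,0,0,15,0,0,0,0,0,21,0,0,0,0,0,26]

```text
clock: 38.37
tool_pos: [0.5607, -0.1606, 0.0876]
eef_rot: [0.687, 0.727, -0.001, -0.0]
contact_force: [-3.4, -1.2, 2.6]
opening: 0.626
```

```bash
python3 - <<'E'
from meas import *
st(); to([.5616,-.1603,.0876],np.radians(30.45-52))
E
```

```text
t 38.37 p [ 0.5607 -0.1606  0.0876] q [ 6.868e-01  7.269e-01 -1.300e-03 -4.000e-04] f [-3.4 -1.2  2.6] op 0.626
j [ 0.212  0.889 -0.023  1.819  0.046  0.436  0.213]
shift [ 0.0003  0.0009 -0.    ] turns [array([-0.12,  0.1 , 24.8 ]), array([-1.300e-01, -1.700e-01, -1.552e+02])]
```

Call:
send_rows:
  moves: [0.0003,0.0009,0,0,0,5,0.0003,0.0009,0,0,0,10,0.0003,0.0009,0,0,0,15,0.0003,0.0009,0,0,0,20,0.0003,0.0009,0,0,0,24.8]

```text
clock: 38.78
tool_pos: [0.5599, -0.1605, 0.0875]
eef_rot: [0.828, 0.561, -0.003, -0.001]
contact_force: [-6.0, -0.2, 4.1]
opening: 0.629
```

Call:
send_rows:
  moves: [0,0,0,0,0,0,0,0,0,0,0,0,0,0,0,0,0,0,0,0,0,0,0,0,0,0,0,0,0,0]

```text
clock: 39.2
tool_pos: [0.5599, -0.1605, 0.0876]
eef_rot: [0.828, 0.561, -0.003, -0.001]
contact_force: [-3.3, -0.8, 2.4]
opening: 0.631
```

```bash
python3 - <<'E'
from dial import *
st(); to([.5616,-.1603,.0876],np.radians(30.45-52))
p=snap('top'); report(p,(.5613,-.1594))
im=p['image'][190:290,300:400]; cv2.imwrite('pics/dial7.png',cv2.resize(im,(600,600),interpolation=cv2.INTER_CUBIC)[:,:,::-1])
E
```

```text
t 39.2 p [ 0.5599 -0.1605  0.0876] q [ 0.8278  0.5609 -0.0025 -0.0011] f [-3.3 -0.8  2.4] op 0.631
j [ 0.156  0.893  0.076  1.822 -0.134  0.436 -0.054]
shift [ 0.0009  0.0015 -0.    ] turns [array([-0.27,  0.17, -0.21]), array([  0.27,   0.42, 179.79])]
blue mark [339.14  79.35]  orange mark [105.34  12.3 ]
needle [125.79  12.55]
white line z 0.057 [340.25  93.58]
white line z 0.083 [338.06  88.28]
```

View pics/dial7.png

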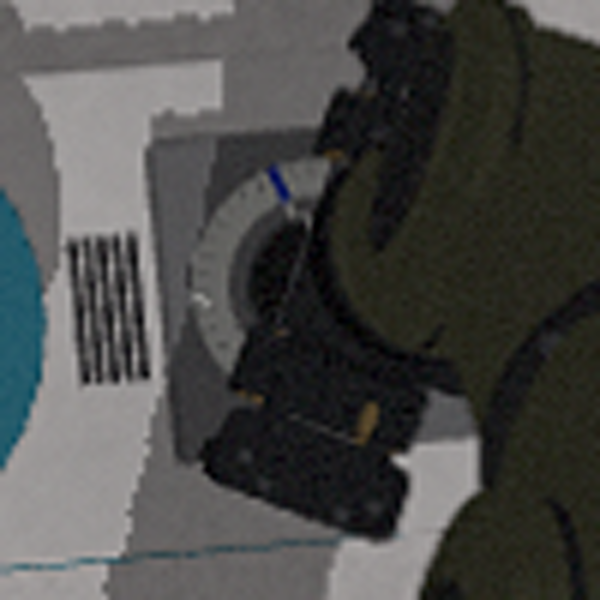

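The pointer (293,212) already lines up with the blue mark (278,185). I release, lift and look without occlusion.

Call:
send_rows:
  moves: [0,0,0,0,0,0,0,0,0,0,0,0,0,0,0,0,0,0,0,0,0,0,0,0,0,0,0,0,0,0]
  claw: -0.7

```text
clock: 39.67
tool_pos: [0.5602, -0.1603, 0.0876]
eef_rot: [0.828, 0.561, -0.002, -0.001]
contact_force: [0.1, 0.2, -0.5]
opening: 0.852
```

Call:
send_rows:
  moves: [0,0,-0.01,0,0,0,0,0,-0.035,0,0,0,0,0,-0.06,0,0,0,0,0,-0.09,0,0,0,0,0,-0.12,0,0,0]

```text
clock: 40.08
tool_pos: [0.5605, -0.1601, 0.2093]
eef_rot: [0.828, 0.561, -0.002, -0.001]
contact_force: [-0.3, -0.0, -0.3]
opening: 0.849
```

```bash
python3 - <<'E'
from h import *
st(); to([.40,-.16,.21],np.radians(-21.5))
E
```

```text
t 40.08 p [ 0.5605 -0.1601  0.2093] q [ 0.8278  0.561  -0.0024 -0.0011] f [-0.3 -0.  -0.3] op 0.849
j [ 0.131  0.707  0.116  1.756 -0.116  0.69  -0.07 ]
shift [-0.0594 -0.1491  0.0002] turns [array([-0.26,  0.15, -0.24]), array([  0.24,   0.41, 179.75])]
```

Call:
send_rows:
  moves: [-0.035,0.007,0,0,0,0,-0.075,0.014,0,0,0,0,-0.115,0.021,0,0,0,0,-0.155,0.028,0,0,0,0,-0.19,0.036,0,0,0,0]

```text
clock: 40.5
tool_pos: [0.5221, -0.3528, 0.2108]
eef_rot: [0.828, 0.56, -0.003, -0.001]
contact_force: [-0.4, -0.3, -0.7]
opening: 0.854
```

```bash
python3 - <<'E'
from dial import *
st()
p=snap('top'); report(p,(.5613,-.1594))
# centre sweep sensitivity
for c in [(.5618,-.16),(.5613,-.1600),(.5608,-.1594),(.5619,-.1589)]: print(c); report(p,c)
im=p['image'][190:290,300:400]; cv2.imwrite('pics/dial8.png',cv2.resize(im,(600,600),interpolation=cv2.INTER_CUBIC)[:,:,::-1])
n=polar(p,(.5613,-.1594),.057,.02,.056,150,720); t=polar(p,(.5613,-.1594),.0845,.006,.036,150,720)
cv2.imwrite('pics/pol8.png',np.clip(np.vstack([n,t])*1.3,0,255).astype(np.uint8)[:,:,::-1])
E
```

```text
t 40.5 p [ 0.5221 -0.3528  0.2108] q [ 8.282e-01  5.604e-01 -2.800e-03 -5.000e-04] f [-0.4 -0.3 -0.7] op 0.854
j [ 0.472  0.759  0.085  1.607 -0.077  0.782  0.208]
blue mark [339.24 106.  ]  orange mark [31.57 77.7 ]
needle [341.73  83.1 ]
white line z 0.057 [340.55  76.97]
white line z 0.083 [339.45 121.17]
(0.5618, -0.16)
blue mark [338.28 106.7 ]  orange mark [31.21 79.3 ]
needle [339.74  82.5 ]
white line z 0.057 [338.95  76.88]
white line z 0.083 [337.73 119.4 ]
(0.5613, -0.16)
blue mark [338.52 106.5 ]  orange mark [30.91 78.25]
needle [340.11  81.5 ]
white line z 0.057 [339.81  76.43]
white line z 0.083 [338.18 122.58]
(0.5608, -0.1594)
blue mark [339.47 106.  ]  orange mark [31.27 76.2 ]
needle [342.08  81.15]
white line z 0.057 [341.13  76.17]
white line z 0.083 [339.85 123.98]
(0.5619, -0.1589)
blue mark [339.56 106.3 ]  orange mark [32.5 78.2]
needle [342.65  84.4 ]
white line z 0.057 [340.26  76.28]
white line z 0.083 [339.88 114.62]
```

View pics/dial8.png

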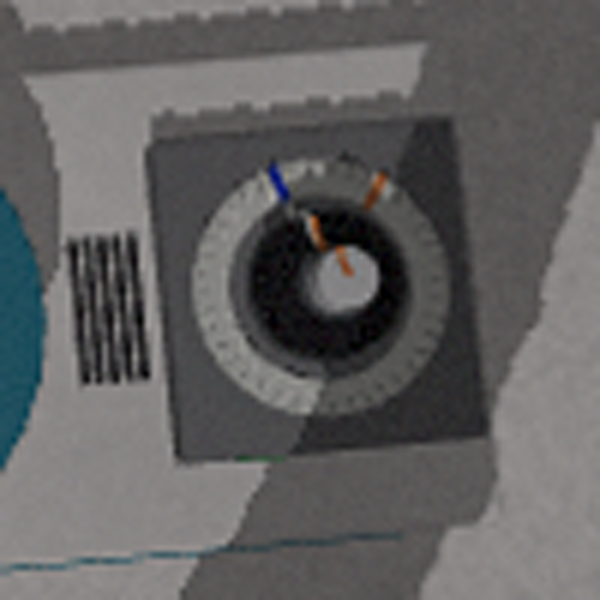

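View pics/pol8.png

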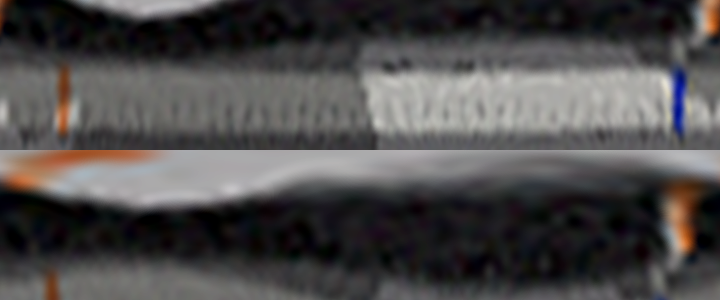

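```bash
cat > cen.py <<'E'
from dial import *
def centre(p,c,z=.057,lo=.046,hi=.060,nr=141,sgn=-1):
    c=np.array(c,float)
    for it in range(4):
        I=polar(p,c,z,lo,hi,nr,360).mean(2); I=cv2.GaussianBlur(I,(5,9),0)
        g=sgn*np.gradient(I,axis=0); rr=np.linspace(lo,hi,nr); rad=rr[g.argmax(0)]; st=g.max(0)
        a=np.arange(360)*np.pi/180
        f=lambda x:(x[0]+x[1]*np.cos(a)+x[2]*np.sin(a)-rad)*1000
        s=least_squares(f,[.053,0,0],loss='soft_l1',f_scale=.5)
        c=c+[s.x[1],-s.x[2]]
    return c,s.x[0],np.sqrt(np.median(s.fun**2))
E
python3 - <<'E'
from cen import *
for nm,f in(('top','pics/top0.png'),('scene','pics/scene0.png')):
    p=snap(nm); fresh=p['image'].copy()
    p['image']=cv2.imread(f)[:,:,::-1].copy()
    c,r0,e=centre(p,(.5615,-.1597)); print(nm,'centre',np.round(c,5),r0,e)
    print('before');report(p,c); p['image']=fresh; print('after');report(p,c)
    if nm=='scene':
        cv2.imwrite('pics/sc8.png',cv2.resize(fresh[180:230,190:260],(770,550),interpolation=cv2.INTER_CUBIC)[:,:,::-1])
        print('px',w2px(p,[[c[0],c[1],.057],[c[0]+.036*np.cos(.363),c[1]+.036*np.sin(.363),.057]]))
E
```

```text
top centre [ 0.56068 -0.15946] 0.05139179723721793 0.2652584327983419
before
blue mark [339.43 107.5 ]  orange mark [31.1 77. ]
needle [291.09  91.8 ]
white line z 0.057 [286.3  126.23]
white line z 0.083 [288.43 118.02]
after
blue mark [339.42 106.85]  orange mark [31.06 76.4 ]
needle [342.    81.75]
white line z 0.057 [341.52  76.62]
white line z 0.083 [339.82 128.33]
scene centre [ 0.56095 -0.16143] 0.051563310204033576 1.0866914854268548
before
blue mark [339.46  37.9 ]  orange mark [32.07 31.6 ]
needle [287.99  46.85]
white line z 0.057 [282.21  80.25]
white line z 0.083 [180.11  80.77]
after
blue mark [339.53  38.3 ]  orange mark [32.15 32.65]
needle [342.02  30.95]
white line z 0.057 [272.59  64.55]
white line z 0.083 [163.81  73.37]
px [[222.58035838 203.09732826]
 [221.88134342 211.21484131]]
```

View pics/sc8.png

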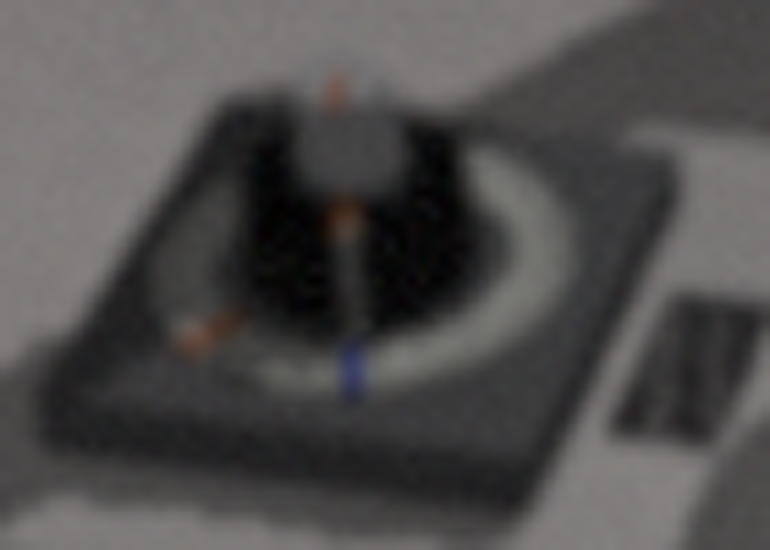

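```bash
python3 - <<'E'
from cen import *
c=(.56068,-.15946)
ps=[snap('top') for _ in range(4)]
p=dict(ps[0]); p['image']=np.mean([x['image'] for x in ps],0).astype(np.float32)
for z,rs in((.058,(.030,.032,.034,.0355)),(.083,(.025,.026,.0275))):
  for rr in rs:
    W=polar(p,c,z,rr-.0005,rr+.0005,3).mean(2).mean(0)[2*322:2*360:4]
    print(z,rr,W.astype(int))
print(np.arange(322,360,2))
I=polar(p,c,.057,.039,.050); print(((I[...,2]-I[...,0]).mean(0)[2*322:2*360:4]).astype(int))
im=p['image'][205:245,330:375]; cv2.imwrite('pics/d9.png',cv2.resize(np.clip(im*1.5,0,255),(675,600),interpolation=cv2.INTER_CUBIC)[:,:,::-1].astype(np.uint8))
E
```

```text
0.058 0.03 [33 37 39 37 34 32 39 52 63 63 58 63 79 89 87 72 46 25 18]
0.058 0.032 [43 45 45 43 42 42 47 65 84 88 70 56 58 61 54 47 42 40 41]
0.058 0.034 [37 38 41 39 40 43 47 61 80 88 72 49 37 39 40 42 44 46 47]
0.058 0.0355 [56 50 50 51 48 45 46 55 66 73 68 55 48 50 52 53 54 54 54]
0.083 0.025 [ 15  15  15  11   5  16  51  93 127 133 117  89  56  28   5  -1   3   6
   9]
0.083 0.026 [ 15  15  15  16  13  17  41  81 118 130 116  88  53  28  12   5   7   9
  11]
0.083 0.0275 [ 14  15  20  26  32  34  46  72  98 104  86  56  30  20  24  25  23  21
  21]
[322 324 326 328 330 332 334 336 338 340 342 344 346 348 350 352 354 356
 358]
[ -2  -2  -2  -2  -3  -6  -9  24  86 101  50   0  -9  -3  -3  -2  -2  -2
  -2]
```

View pics/d9.png

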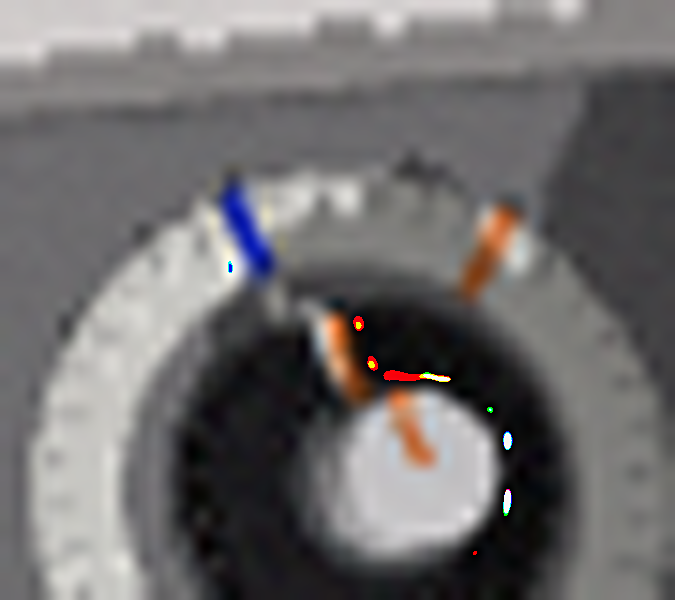

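In the pixel profile the coarse pointer peaks at 339.5° and the blue mark at 339.4°, so the coarse knob is set. The bezel fit gives 51.67° between the marks, against the stated 51.57°. The needle is at 342.0° and the orange mark at 31.06°, so the fine knob needs about +49°. I go back to grip the inner knob.

```bash
python3 - <<'E'
from h import *
st(); to([.5603,-.1596,.18],np.radians(-21.5))
E
```

```text
t 40.85 p [ 0.5244 -0.3477  0.2099] q [ 0.827   0.5622 -0.0018 -0.0016] f [ 1.2  0.2 -0. ] op 0.845
j [ 0.466  0.76   0.082  1.609 -0.078  0.78   0.205]
shift [ 0.1882 -0.0357  0.0298] turns [array([-0.27,  0.06, -0.08]), array([1.0000e-01, 4.2000e-01, 1.7992e+02])]
```

Call:
send_rows:
  moves: [0.035,-0.007,0,0,0,0,0.075,-0.014,0.01,0,0,0,0.115,-0.022,0.02,0,0,0,0.15,-0.029,0.028,-0.2,0,0,0.186,-0.0357,0.03,-0.2,0,0]
  claw: -0.3

```text
clock: 41.27
tool_pos: [0.559, -0.1573, 0.1788]
eef_rot: [0.826, 0.564, -0.001, -0.002]
contact_force: [-0.0, 1.0, -0.1]
opening: 0.652
```

Call:
send_rows:
  moves: [0,0,0,0,0,0,0,0,0,0,0,0,0,0,0,0,0,0,0,0,0,0,0,0,0,0,0,0,0,0]

```text
clock: 41.68
tool_pos: [0.5587, -0.1593, 0.1792]
eef_rot: [0.827, 0.562, -0.001, -0.001]
contact_force: [-0.5, 0.1, -0.2]
opening: 0.649
```

```bash
python3 - <<'E'
from h import *
st(); to([.5603,-.1596,.116],np.radians(-21.5))
E
```

```text
t 41.68 p [ 0.5587 -0.1593  0.1792] q [ 8.268e-01  5.624e-01 -1.400e-03 -8.000e-04] f [-0.5  0.1 -0.2] op 0.649
j [ 0.136  0.747  0.106  1.787 -0.124  0.617 -0.06 ]
shift [0.0004 0.0018 0.0632] turns [array([-0.17,  0.08, -0.05]), array([1.2000e-01, 2.6000e-01, 1.7995e+02])]
```

Call:
send_rows:
  moves: [0.0004,0.0018,0.01,-0.1,0.1,0,0.0004,0.0018,0.03,-0.1,0.1,0,0.0004,0.0018,0.05,-0.1,0.1,0,0.0004,0.0018,0.06,-0.1,0.1,0,0.0004,0.0018,0.062,-0.1,0.1,0]

```text
clock: 42.1
tool_pos: [0.5587, -0.1601, 0.1149]
eef_rot: [0.827, 0.562, -0.002, -0.002]
contact_force: [0.1, 0.4, -0.8]
opening: 0.648
```

Call:
send_rows:
  moves: [0,0,0,0,0,0,0,0,0,0,0,0,0,0,0,0,0,0,0,0,0,0,0,0,0,0,0,0,0,0]

```text
clock: 42.52
tool_pos: [0.5593, -0.1602, 0.1156]
eef_rot: [0.827, 0.562, -0.001, -0.001]
contact_force: [0.5, -0.1, -0.1]
opening: 0.65
```

```bash
python3 - <<'E'
from h import *
st(); to([.5603,-.1596,.1155],np.radians(-21.5))
E
```

```text
t 42.52 p [ 0.5593 -0.1602  0.1156] q [ 0.8272  0.5619 -0.0011 -0.0015] f [ 0.5 -0.1 -0.1] op 0.65
j [ 0.152  0.846  0.084  1.817 -0.135  0.487 -0.05 ]
shift [0.001  0.0007 0.0001] turns [array([-0.21,  0.01, -0.13]), array([1.0000e-02, 3.3000e-01, 1.7987e+02])]
```

Call:
send_rows:
  moves: [0.001,0.0007,0,-0.2,0,0,0.001,0.0007,0,-0.2,0,0,0.001,0.0007,0,-0.2,0,0,0.001,0.0007,0,-0.2,0,0,0.001,0.0007,0,-0.2,0,0]
  claw: 1
  grip_force: 15

```text
clock: 42.93
tool_pos: [0.5603, -0.1596, 0.1157]
eef_rot: [0.827, 0.562, -0.0, -0.0]
contact_force: [-0.4, -0.2, -0.9]
opening: 0.296
```

Call:
send_rows:
  moves: [0,0,0,0,0,0,0,0,0,0,0,0,0,0,0,0,0,0,0,0,0,0,0,0,0,0,0,0,0,0]

```text
clock: 43.35
tool_pos: [0.5601, -0.1595, 0.1156]
eef_rot: [0.827, 0.562, -0.0, -0.0]
contact_force: [-0.7, -0.9, 0.6]
opening: 0.268
```

Call:
send_rows:
  moves: [0,0,0,0,0,0,0,0,0,0,0,0,0,0,0,0,0,0,0,0,0,0,0,0,0,0,0,0,0,0]

```text
clock: 43.77
tool_pos: [0.5602, -0.1595, 0.1157]
eef_rot: [0.827, 0.562, -0.0, -0.0]
contact_force: [-0.4, -0.0, 0.5]
opening: 0.265
```

```bash
python3 - <<'E'
from h import *
st(); to([.5603,-.1596,.1155],np.radians(-21.5))
E
```

```text
t 43.77 p [ 0.5602 -0.1595  0.1157] q [ 8.272e-01  5.619e-01 -2.000e-04 -1.000e-04] f [-0.4 -0.   0.5] op 0.265
j [ 0.15   0.846  0.084  1.818 -0.136  0.483 -0.051]
shift [-0.      0.0001  0.0002] turns [array([-0.02,  0.01, -0.12]), array([2.0000e-02, 3.0000e-02, 1.7988e+02])]
```

Call:
send_rows:
  moves: [0,0,0,0,0,5,0,0,0,0,0,10,0,0,0,0,0,15,0,0,0,0,0,20,0,0,0,0,0,25]

```text
clock: 44.18
tool_pos: [0.5599, -0.1594, 0.1156]
eef_rot: [0.93, 0.368, -0.0, -0.0]
contact_force: [-1.7, 0.6, 0.1]
opening: 0.268
```

```bash
python3 - <<'E'
from h import *
st(); to([.5603,-.1596,.1157],np.radians(-21.4-49))
E
```

```text
t 44.18 p [ 0.5599 -0.1594  0.1156] q [ 9.300e-01  3.676e-01 -4.000e-04 -3.000e-04] f [-1.7  0.6  0.1] op 0.268
j [ 0.089  0.855  0.192  1.822 -0.308  0.494 -0.329]
shift [ 0.0001  0.0005 -0.0001] turns [array([-0.05,  0.04, 23.54]), array([-5.0000e-02, -6.0000e-02, -1.5646e+02])]
```

Call:
send_rows:
  moves: [0,0.0004,0,0,0,5,0,0.0004,0,0,0,10,0,0.0004,0,0,0,15,0,0.0004,0,0,0,20,0,0.0004,0,0,0,23.5]

```text
clock: 44.6
tool_pos: [0.5597, -0.1591, 0.1156]
eef_rot: [0.986, 0.169, -0.001, -0.001]
contact_force: [-2.3, 1.9, 2.3]
opening: 0.264
```

Call:
send_rows:
  moves: [0,0,0,0,0,0,0,0,0,0,0,0,0,0,0,0,0,0,0,0,0,0,0,0,0,0,0,0,0,0]

```text
clock: 45.02
tool_pos: [0.5597, -0.1591, 0.1156]
eef_rot: [0.986, 0.169, -0.001, -0.001]
contact_force: [0.4, -0.3, 1.5]
opening: 0.266
```

```bash
python3 - <<'E'
from h import *
st(); to([.5603,-.1596,.1157],np.radians(-21.4-49))
E
```

```text
t 45.02 p [ 0.5597 -0.1591  0.1156] q [ 9.856e-01  1.691e-01 -9.000e-04 -9.000e-04] f [ 0.4 -0.3  1.5] op 0.266
j [ 0.032  0.869  0.294  1.825 -0.465  0.519 -0.595]
shift [ 0.0004  0.0007 -0.0001] turns [array([-0.12,  0.08, -0.13]), array([1.3000e-01, 1.8000e-01, 1.7987e+02])]
```

Turned 49.1°. I release, lift, step aside and look.

Call:
send_rows:
  moves: [0,0,0,0,0,0,0,0,0,0,0,0,0,0,0,0,0,0,0,0,0,0,0,0,0,0,0,0,0,0]
  claw: -0.2

```text
clock: 45.43
tool_pos: [0.5598, -0.1591, 0.1156]
eef_rot: [0.986, 0.169, -0.001, -0.001]
contact_force: [-0.5, -1.0, 0.0]
opening: 0.593
```

Call:
send_rows:
  moves: [0,0,-0.01,0,0,0,0,0,-0.03,0,0,0,0,0,-0.06,0,0,0,0,0,-0.09,0,0,0,0,0,-0.11,0,0,0]

```text
clock: 45.85
tool_pos: [0.5607, -0.1599, 0.2289]
eef_rot: [0.986, 0.169, 0.001, -0.0]
contact_force: [0.2, -0.8, 0.2]
opening: 0.597
```

```bash
python3 - <<'E'
from h import *
st(); to([.50,-.36,.225],np.radians(-70.5))
E
```

```text
t 45.85 p [ 0.5607 -0.1599  0.2289] q [ 9.856e-01  1.689e-01  6.000e-04 -0.000e+00] f [ 0.2 -0.8  0.2] op 0.597
j [-0.032  0.711  0.406  1.752 -0.386  0.756 -0.661]
shift [-0.1239  0.1685  0.0038] turns [array([ 0.01, -0.06, -0.05]), array([-1.0000e-01, -1.0000e-02,  1.7995e+02])]
```

Call:
send_rows:
  moves: [-0.024,0.032,0,0,0,0,-0.048,0.065,0,0,0,0,-0.072,0.098,0,0,0,0,-0.098,0.133,0,0,0,0,-0.122,0.167,0,0,0,0]

```text
clock: 46.27
tool_pos: [0.5009, -0.3578, 0.2298]
eef_rot: [0.986, 0.169, 0.001, 0.0]
contact_force: [0.6, -0.1, 0.4]
opening: 0.601
```

Call:
send_rows:
  moves: [-0.02,0.025,0,0,0,0,-0.04,0.05,0,0,0,0,-0.05,0.07,0,0,0,0,-0.05,0.08,0,0,0,0,-0.05,0.08,0,0,0,0]

```text
clock: 46.68
tool_pos: [0.4791, -0.4533, 0.2306]
eef_rot: [0.986, 0.167, 0.001, 0.002]
contact_force: [0.1, -1.3, -0.3]
opening: 0.602
```

```bash
cat > fin.py <<'E'
from cen import *
import sys
t=sys.argv[1]; st()
for nm,c in(('top',(.56068,-.15946)),('scene',(.56095,-.16143))):
    ps=[snap(nm) for _ in range(4)]
    p=dict(ps[0]); p['image']=np.mean([x['image'] for x in ps],0).astype(np.float32)
    print(nm); report(p,c)
    for rr in (.032,.034): 
        W=polar(p,c,.058,rr-.001,rr+.001,3).mean(2).mean(0); i=np.arange(2*330,2*348); w=np.clip(W[i]-60,0,None); print('foot',rr,(i*w).sum()/max(w.sum(),1)/2)
    for rr in (.015,.018,.021,.024):
        N=polar(p,c,.0845,rr-.001,rr+.001,3); print('needle r',rr,np.round(peak((N[...,0]-N[...,2]).mean(0)),2))
    b=(205,245,330,375) if nm=='top' else (185,225,200,245)
    cv2.imwrite(f'pics/{nm}_{t}.png',cv2.resize(np.clip(p['image'][b[0]:b[1],b[2]:b[3]]*1.3,0,255).astype(np.uint8),(675,600),interpolation=cv2.INTER_CUBIC)[:,:,::-1])
    cv2.imwrite(f'pics/{nm}_{t}full.png',p['image'].astype(np.uint8)[:,:,::-1])
E
python3 fin.py f1
```

```text
t 46.68 p [ 0.4791 -0.4533  0.2306] q [9.86e-01 1.67e-01 7.00e-04 1.80e-03] f [ 0.1 -1.3 -0.3] op 0.602
j [ 0.503  0.799  0.361  1.507 -0.329  0.893 -0.265]
top
blue mark [339.43 104.71]  orange mark [31.1  75.38]
needle [34.68 48.34]
white line z 0.057 [341.61  76.66]
white line z 0.083 [339.08 132.2 ]
foot 0.032 339.4067620899189
foot 0.034 339.53498666975645
needle r 0.015 [46.46 83.93]
needle r 0.018 [34.44 60.94]
needle r 0.021 [30.71 62.56]
needle r 0.024 [30.83 58.41]
scene
blue mark [339.59  37.99]  orange mark [31.99 31.28]
needle [33.49 28.96]
white line z 0.057 [273.11  63.78]
white line z 0.083 [151.61  76.81]
foot 0.032 0.0
foot 0.034 0.0
needle r 0.015 [37.57 23.68]
needle r 0.018 [35.37 32.16]
needle r 0.021 [32.53 33.08]
needle r 0.024 [30.09 27.55]
```

View pics/top_f1.png

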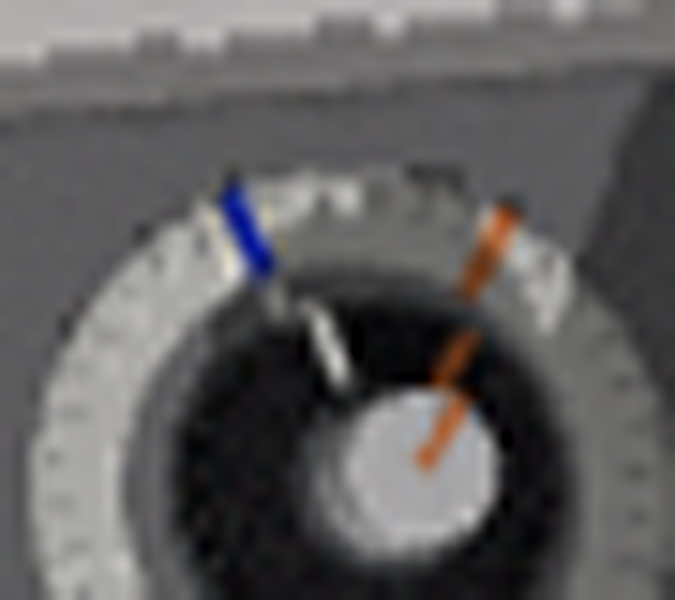

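View pics/scene_f1.png

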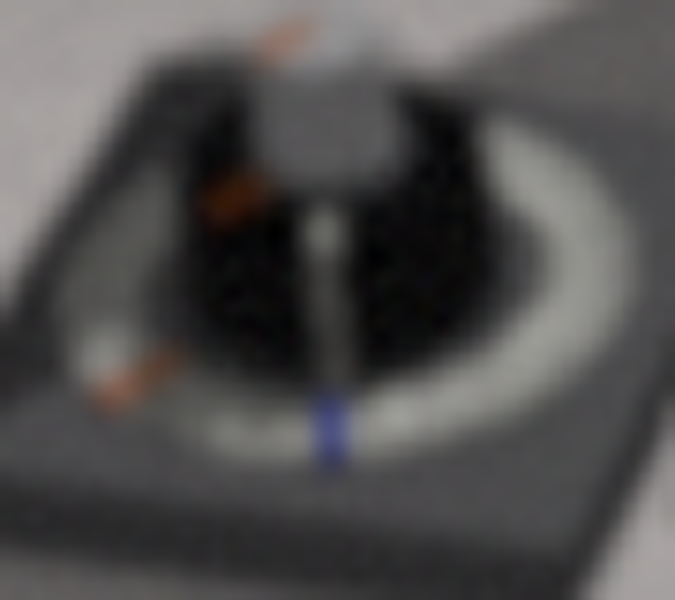

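The needle is at 30.8° against the orange mark at 31.1°, and the pointer at 339.5° against blue at 339.4°. One last look at the whole scene before I hand in.

```bash
python3 - <<'E'
from meas import *
p=snap('top','topend.png'); P=cloud(p)
m=circ(P,.095,.115,(.42,.65,-.06,.16)); mec(P,m)
a=cv2.imread('pics/top0.png').astype(int); b=cv2.imread('pics/topend.png').astype(int)
d=np.abs(a-b).max(2); print('bottle',d[125:165,168:205].mean(),'rack',d[130:175,258:345].mean(),'beaker',d[155:190,410:447].mean())
E
```

```text
n 5274 c [544.7  49.6] rad 94.1 mean [543.8  49.7 107.6]
bottle 8.676351351351352 rack 4.605363984674329 beaker 7.839382239382239
```

View pics/topend.png

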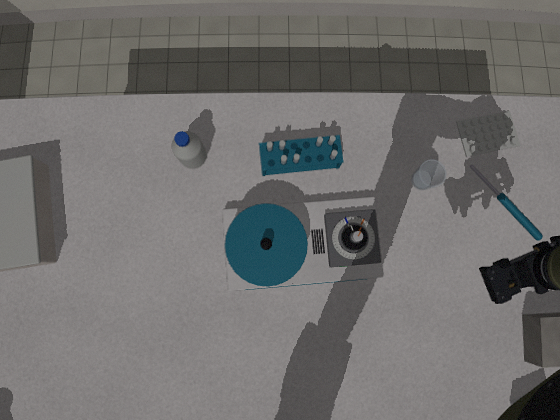

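The lid is seated at (265,244), both dial settings hold, and the bottle, rack and beaker haven't moved. No jar is left on the bench and the gripper is clear, so I hand in.

```bash
python3 -c "
from h import *
print(r.finish_job())"
```

```text
the job is handed in; nothing more can be done
None
```

The job is handed in at about 47 s of the 210 s allowed, with every step done in the order asked. There is no verdict from the system, so this rests on my own camera checks.

- **Jars:** Three jars were present, and I stood all three in the chamber. One was later found about 35 mm from where I had set it, near the wall. Just before I put the lid back, all three were upright with level caps; the lid hides them now.
- **Lid:** It went flat on the bench, then back on the chamber. It sits level (slope under 0.001) at the same height and centre as at the start, within about 1 mm.
- **Coarse knob:** I turned it about 52°. The white pointer is at 339.5° and the blue mark at 339.4°.
- **Fine knob:** I turned it 49°. The orange needle's tip is at 30.8° and the orange mark at 31.1°; the coarse pointer did not move.
- **Bystanders:** The bottle, rack and beaker look unmoved in the last picture.

**Disagreements:** The scene camera is coarser here: it puts the needle at 30–32.5° against the mark at 32.0°, and gave no usable number for the pointer, though the pointer looks in line with the blue mark in its picture. My automatic pointer reading on the top picture gave 341.6° and 339.1° at two heights. I trusted the 339.5° from a closer brightness profile at the pointer's foot.

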